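Find and empty the heavy tip skip

ROBOT

A 6-joint arm with a two-finger parallel gripper is mounted at the origin on the work surface. World frame = base frame: x ahead of the robot, y to its left, z up, the work surface at z = 0. Lengths are in m, angles in rad, forces in N, time in s.
With the tool pointing down it reaches from about 0.325 to 0.925 m from the base axis. Payload 3.1 kg.
Tool frame: the origin (TCP) lies between the finger pads; the fingertips stand 17 mm ahead of it and the grasp point (between the pads) lies 2 mm behind it (env.tip_reach is the distance from the TCP to the fingertips, in m); z points along the fingers, y is the line along which they close (so a half turn about z gives the same grasp; the last joint's range is limited). The gripper opens to 85 mm and grips with 20 to 120 N. Pads are 22 mm wide; open, the fingers measure 114 mm over their backs; the gripper's body (76 mm by 85 mm) begins 54 mm behind the grasp point. The pads swing forward as they close: fully open they stand 13 mm farther back than shut.
Start: joints at [-1.45, 0.217, 1.613, -0, 1.311, -0.112], TCP at [0.144, -0.608, 0.248] pointing down, gripper open.
Joint ranges: [-2.75, 2.75], [-0.78, 2.1], [0.31, 2.55], [-1.13, 4.27], [0.13, 2.63], [-2.58, 2.58]. Speed limits (rad/s): [2.79, 2.79, 3.14, 3.14, 3.14, 3.14].

INTERFACE

Orientations are given as a rotation vector (axis times angle).
In Python, from rig import env, eyes gives the robot as it stands. The module is installed in compiled form; this text tells all that it offers.
- The arm moves only by the tool send_rows, never from a script. Its arguments are lists of equal length, an entry for each row: "rot": the turn, a rotation vector about the world's x, y, z as a fraction of full scale, a list of three; "delta_pos": the shift along the world's x, y, z as a fraction of full scale, a list of three; "claw": the opening, from -1 (shut) to 1 (fully open). A call has exactly 8 rows; each row shifts and turns the commanded pose from where the row before left it; what a row does not reach is not made up. Full scale, the value 1, is 2.5 cm for a shift and 90 degrees for a turn. A row lasts 1/12 s, in which the tool goes at most 41.7 mm and 7.16 degrees, less where a joint would pass 70% of its speed; a pose out of reach is approached as far as the arm can. A call with a number of a shift or a turn outside -1 to 1 is refused whole. A call with a gripper value outside its range is refused whole. The fingers move at their own pace and stop on an object; "grip_force" is the grip in N (left out, the last holds). Time passes only in rows, so rows that do not move let the fingers close, or fill a call up. It gives the time, the measured TCP pose, the force, the opening and the grip force at its end, in the units of the state.
- env.sense(): the state, without advancing time (a new reading comes with each control period).
- eyes.grab_frame(name): name is "scene" or "top" or "wrist"; returns the picture (400x640x3 uint8, red, green, blue); there is no depth.
- eyes.calibration(name): a dict with "fovy" (degrees; the focal length in pixels is half the picture's height over the tangent of half this angle, whatever the lens; pixels are square), "cx", "cy" (the principal point, pixels), "extrinsics" (4x4, takes a point from camera to world coordinates). Camera axes: x right, y up, looking along -z (the intrinsics and any distortion apply to the point x, -y, -z); pixel columns grow to the right and rows downward; lengths in m; the calibration is good to about 2 mm. The wrist camera is an equidistant fisheye: a pixel r from the principal point sees the ray r / f radians off the axis. A picture is of the moment at which its call begins: read the wrist's pose just before it. calibration takes no time and is no camera call; for the wrist camera it gives the pose at the moment of the call.
- env.sign_off(): hands the job in; it is judged then, once.
The state is a dict: "time_s": time; "joint_positions": joint angles; "dq": joint speeds; "joint_efforts": joint torques, N m; "ee_pos": TCP position; "tcp_rot": TCP orientation; "contact_force": force on the tool from outside, world axes, zero at the start; "ft_torque": the same for the moment, N m; "gripper_width": opening from 0.0 (shut) to 1.0 (fully open); "finger_force": force on a finger pad.
Only numpy, scipy, OpenCV 4.12 (cv2) and the standard library are available. Lean on these libraries where they do the work, as an engineer would, in place of code of your own. Each camera call takes 0.05 s, during which the arm holds its last target. There are 200 camera calls.

TASK

Each of the two hooded tip skips hides a round blank: one is solid steel, the other is a light plastic one of the same size. Find out by lifting which skip holds the steel, tip that one forward over its wheels by its handle until the steel blank has slid out into the catch tray in front of it, then lower the skip gently back onto its rest and let go. The plastic blank must stay in its skip, with that skip resting level, and the vise, the magnetic base and the jar must be left alone.

Things in the scene. Friction and masses are not known exactly. Their poses are not given: they have to be found in the camera images.
- dock_a: Fixed black base plate of station a, 200 x 170 x 6 mm, with two aluminium cheeks (66 mm high, out to |y| 83 mm) carrying the skip's axle. Origin on the bench under the axle, which is 55 mm up. x: the way the skip tips and discharges, away from the handle; y along the axle; z up. Plate spans x -175 to +25 mm. The skip is a grey hooded box between two wheels on this axle.
- skip_a (a joint): Tip angle of skip a about its axle, rad: 0 = level on its rest, grows as the handle is lifted, stop at 0.95. Lightly damped; falls back by itself when let go. Skip: 0.35 kg, centre of mass 79 mm behind the axle. At a slight lift the handle carries (square to the line from the axle) about 2.1 N with the plastic blank inside, 3.8 to 4.8 N with the steel one.
- handle_a (a point): Grip point of skip a: centreline of its handle shaft, 12 mm from the free end; at rest 168 mm behind and 30 mm above the axle, 85 mm above the bench; turns with the skip. The shaft is a straight black bar along dock x, 18 mm wide and 18 mm high, 72 mm long, standing out behind the box.
- eave_a (a point): Rear edge of skip a's eave: a clear plastic plate 4 mm thick, 100 mm wide, that carries the roof on backwards over the shaft, underside 36 mm above the shaft's top, edge 4 mm short of the shaft's end. It bars a vertical tool; one leaning back 30 to 45 degrees, fingers pointing forward and down, can pinch the shaft's sides from behind the eave. Turns with the skip.
- bay_a (a point): On skip a's steel inner floor, 64 mm behind the axle. Box: 110 x 100 mm, 72 mm high, closed roof, front end closed by a light flap that swings outward by itself. Inside, unseen, lies a blank, a disc 70 mm across, 24 mm high, within 10 mm of here: steel (0.6 to 0.85 kg) or plastic (0.13 kg), in which skip is unknown. It starts to slide forward at a tip of 24 to 38 degrees, unknown.
- axle_a (a point): Centre of skip a's axle, 55 mm above the bench, fixed; the skip turns about the dock's y axis here. Wheels 96 mm across at |y| 56 to 70 mm.
- tray_a: Open steel catch tray of station a, 170 (x) x 108 mm, fixed to the dock in front of the skip; side walls 36, far wall 45, near wall 12 mm high. Origin at bench level in the middle of its near end, 30 mm in front of the axle; axes as the dock.
- dock_b: The same for station b, identical to station a: dock plate, origin under its axle.
- skip_b (a joint): The same for station b, identical to station a: tip angle of skip b.
- handle_b (a point): The same for station b, identical to station a: grip point of skip b.
- eave_b (a point): The same for station b, identical to station a: rear eave edge of skip b.
- bay_b (a point): The same for station b, identical to station a: inner floor of skip b.
- axle_b (a point): The same for station b, identical to station a: axle centre of skip b.
- tray_b: The same for station b, identical to station a: catch tray b.
- vise: Bystander: small loose steel machine vise, 75 x 150 mm, with its screw to 205 mm, 64 mm high, 2.2 kg. Origin under its centre.
- magbase: Bystander: loose switchable magnetic base, steel block 50 x 60 x 55 mm with a black knob and a short black arm that leans over its +y side to 145 mm height, 1.6 kg. Origin under the block.
- jar: Bystander: small loose closed jar, 40 mm across, 60 mm high, at the robot's end of the bench. Origin under its centre.

How it is judged:
On the way:
1. the steel blank lies in the tray of a skip that is still tipped (((value of joint skip_a above 0.25 rad and contact force between tray_a and anything else above 4 N) or (value of joint skip_b above 0.25 rad and contact force between tray_b and anything else above 4 N))), for 0.2 s.
At the end, for the whole second after the job is handed in: The steel blank lies in the catch tray of its own skip (the tray bears more than 4 N), the other tray is empty (less than 0.3 N), and both skips are back level on their rests (tip below 0.04 rad), released (value of joint each of skip_a, skip_b below 0.04 rad and ((contact force between tray_a and anything else above 4 N and contact force between tray_b and anything else below 0.3 N) or (contact force between tray_b and anything else above 4 N and contact force between tray_a and anything else below 0.3 N))); the robot touches nothing.
It fails at once if a skip is dropped: it falls back faster than 2 rad/s (velocity of joint any of skip_a, skip_b below -2 rad/s).
It fails at once if the vise, the magnetic base or the jar is moved more than 15 mm (distance of any of vise, magbase, jar from where it was at the start of the episode above 0.015 m).
It also fails if it takes over 67 s, if anything falls off the work surface, if the arm or the gripper's body presses on something with over 40 N, if the wrist force passes 120 N, or if a joint passes its speed limit or range.

## Working session

There is one attempt and no reset: what is moved stays moved. The work goes in short steps, Python scripts to look and compute and a tool call to move; the robot and the scene stay as the last step left them, time stands still between calls to the robot, and variables do not carry over. Pictures are saved under pics/ and viewed, at most 10 in all, crops included, and the job is handed in when it is done.

Besides the shell and the picture viewer there is one more tool, called as a command line: name --argument value ..., lists and objects as JSON in quotes. send_rows: Moves the arm, as the interface text tells. Shift numbers are shares of 2.5 cm and turn numbers shares of 90 degrees, none past 1 either way. Its arguments: {"type":"object","properties":{"rot":{"type":"array"},"delta_pos":{"type":"array"},"claw":{"type":"array"},"grip_force":{"type":"number"}},"required":["rot","delta_pos","claw"]}

```bash
mkdir -p pics
python3 - <<'E'
from rig import env, eyes
import cv2
for n in ("scene","top"):
    cv2.imwrite(f"pics/{n}0.png",cv2.cvtColor(eyes.grab_frame(n),cv2.COLOR_RGB2BGR))
    c=eyes.calibration(n);print(n,c["fovy"],c["cx"],c["cy"],c["extrinsics"], {k:v for k,v in c.items() if k not in("fovy","cx","cy","extrinsics")})
print(env.sense(),env.tip_reach)
E
```

```text
scene 52.16061739764702 320.51755859159783 202.33898319554592 [[-1.22167980e-03 -6.61188406e-01  7.50218901e-01  1.31213149e+00]
 [ 9.99932254e-01  7.87656833e-03  8.57015557e-03  1.55105127e-02]
 [-1.15756379e-02  7.50178547e-01  6.61133990e-01  7.83412912e-01]
 [ 0.00000000e+00  0.00000000e+00  0.00000000e+00  1.00000000e+00]] {}
top 54.854599082961315 311.6346284033132 193.93861318396534 [[-0.01211003  0.99280286 -0.11914622  0.43215712]
 [-0.99977377 -0.01410558 -0.0159197  -0.00104943]
 [-0.01748575  0.11892648  0.99274908  0.98480244]
 [ 0.          0.          0.          1.        ]] {}
{'time_s': 0.1, 'joint_positions': array([-1.45020069e+00,  2.17706899e-01,  1.61483368e+00, -3.34894474e-06,
        1.31130150e+00, -1.12227875e-01]), 'dq': array([-0.00046019, -0.00262111, -0.00383204, -0.00023109, -0.00077181,
        0.00083004]), 'joint_efforts': array([-8.43037851e-04, -3.98075902e+01, -3.04969132e+01, -1.51591944e-04,
        4.27898514e-03,  4.63024392e-06]), 'ee_pos': array([ 0.14411952, -0.60741132,  0.24704999]), 'tcp_rot': array([-3.11809540e+00, -3.64632942e-01,  1.98518824e-05]), 'contact_force': array([-0.189961  ,  0.23308467,  0.53511233]), 'ft_torque': array([ 0.02891149,  0.05407378, -0.0386982 ]), 'finger_force': 0.0, 'gripper_width': 0.9963652768542475} 0.017
```

View pics/scene0.png

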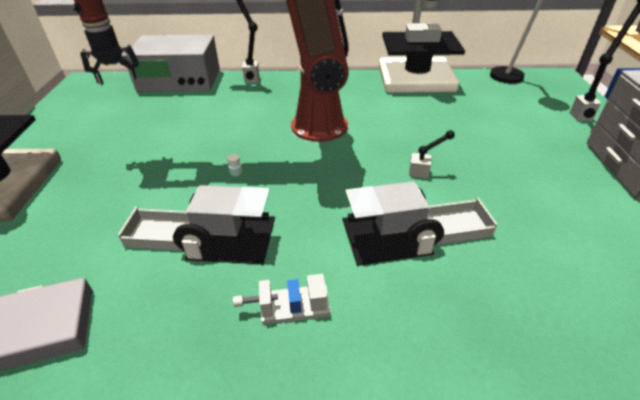

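View pics/top0.png

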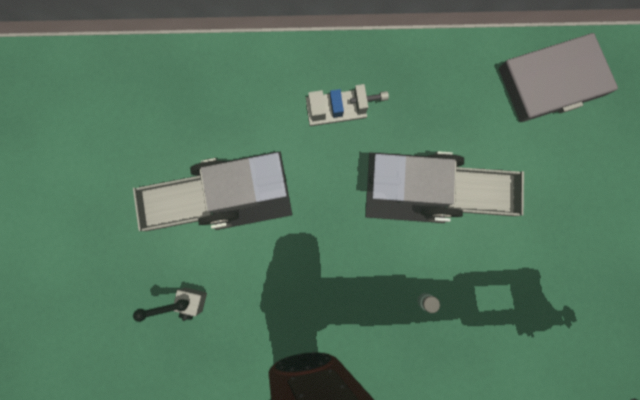

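The two stations face away from each other with the handles in the middle: left in scene at y<0 (box ~(228,208)), right at y>0 (~(390,208)). The vise lies beyond them; the jar and magbase are on the robot's side. I'll enlarge both stations to pick features.

Run:
```python
import cv2,numpy as np
t=cv2.imread("pics/top0.png");s=cv2.imread("pics/scene0.png")
def cr(i,x,y,w,h,k):
    c=cv2.resize(i[y:y+h,x:x+w],None,fx=k,fy=k,interpolation=cv2.INTER_CUBIC)
    for u in range(0,w,20): cv2.putText(c,str(x+u),(u*k,10),0,.35,(0,255,255)); cv2.line(c,(u*k,12),(u*k,18),(0,255,255))
    for v in range(20,h,20): cv2.putText(c,str(y+v),(0,v*k+4),0,.35,(0,255,255)); cv2.line(c,(25,v*k),(32,v*k),(0,255,255))
    return c
cv2.imwrite("pics/c1.png",np.vstack([cr(t,125,145,180,95,3),cr(t,355,145,180,95,3)]))
cv2.imwrite("pics/c2.png",np.vstack([cr(s,110,180,180,90,3),cr(s,335,175,180,90,3)]))
```

```text
(no output)
```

View pics/c1.png

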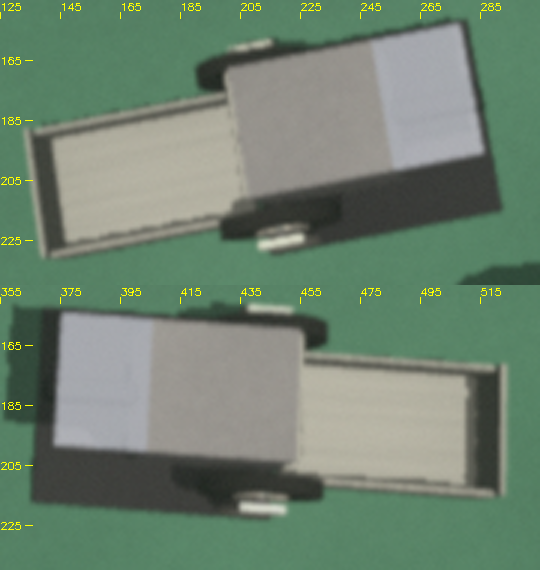

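View pics/c2.png

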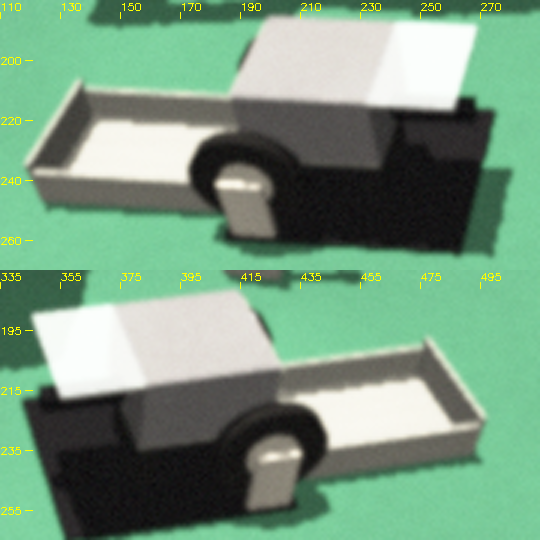

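Top view, L: tray far corners (133,188),(140,231); eave corners (280,152),(287,196). R: tray (523,172),(523,215); eave (375,154),(373,198). Scene view picks are taken likewise. Next I triangulate these and fit the dock poses.

```bash
cat > geo.py <<'E'
import numpy as np
from scipy.optimize import least_squares
from rig import env, eyes
C={n:eyes.calibration(n) for n in("top","scene")}
def proj(n,P):
    c=C[n];E=c["extrinsics"];p=(np.atleast_2d(P)-E[:3,3])@E[:3,:3]
    f=200/np.tan(np.radians(c["fovy"]/2))
    return np.c_[c["cx"]+f*p[:,0]/-p[:,2],c["cy"]-f*p[:,1]/-p[:,2]]
def dock2w(q,P):
    c,s=np.cos(q[2]),np.sin(q[2]);P=np.atleast_2d(P)
    return np.c_[q[0]+c*P[:,0]-s*P[:,1],q[1]+s*P[:,0]+c*P[:,1],P[:,2]]
E
python3 - <<'E'
from geo import *
M={"F+":(.2,.054,.045),"F-":(.2,-.054,.045),"E+":(-.176,.05,.134),"E-":(-.176,-.05,.134),"P+":(-.175,.085,.006),"P-":(-.175,-.085,.006)}
obs={"L":{"top":{"F-":(133,188.3),"F+":(140,231),"E-":(279.7,151.7),"E+":(286.7,195.7),"P+":(292.3,214.7)},
 "scene":{"E+":(345.3,190),"E-":(355.3,218),"F+":(478.3,198.3),"F-":(496.7,225),"P+":(342.3,219),"P-":(357.7,264.3)}},
"R":{"top":{"F+":(523.3,171.7),"F-":(523,215.3),"E+":(375.3,153.7),"E-":(372.7,198),"P-":(365,217)},
 "scene":{"E-":(269.3,188.3),"E+":(261.3,216.7),"F-":(136.7,206.7),"F+":(118.3,235),"P-":(275,217),"P+":(265,264.7)}}}
for S,y0 in(("L",1),("R",-1)):
    o=obs[S]
    for k in o["top"]:
        if k in o["scene"]:
            r=least_squares(lambda X:np.r_[proj("top",X)[0]-o["top"][k],proj("scene",X)[0]-o["scene"][k]],[.5,0,.1])
            print(S,k,r.x.round(4),"model z",M[k][2],"res",abs(r.fun).max().round(1))
    ks=[(n,k) for n in o for k in o[n]]
    f=lambda q:np.concatenate([proj(n,dock2w(q,M[k]))[0]-o[n][k] for n,k in ks])
    r=least_squares(f,[.55,.2*y0,1.57*y0],loss="soft_l1")
    print(S,"pose",r.x.round(4),[(n[0]+k,*f(r.x)[2*i:2*i+2].round(1)) for i,(n,k) in enumerate(ks)])
    print(" handle",dock2w(r.x,(-.168,0,.085)).round(4),"axle",dock2w(r.x,(0,0,.055)).round(4))
E
```

```text
L F- [0.5655 0.4573 0.0436] model z 0.045 res 0.2
L F+ [0.4599 0.4385 0.0418] model z 0.045 res 0.8
L E- [0.6312 0.0853 0.1344] model z 0.134 res 0.8
L E+ [0.531  0.0683 0.1352] model z 0.134 res 0.1
L P+ [0.4973 0.0651 0.0035] model z 0.006 res 0.2
L pose [0.5492 0.2508 1.7519] [('tF-', np.float64(-0.1), np.float64(-0.4)), ('tF+', np.float64(-1.1), np.float64(-0.2)), ('tE-', np.float64(-1.4), np.float64(0.6)), ('tE+', np.float64(-0.3), np.float64(-0.2)), ('tP+', np.float64(0.4), np.float64(0.0)), ('sE+', np.float64(0.1), np.float64(0.5)), ('sE-', np.float64(-0.2), np.float64(-0.2)), ('sF+', np.float64(-0.8), np.float64(-0.6)), ('sF-', np.float64(0.4), np.float64(-0.2)), ('sP+', np.float64(-0.8), np.float64(-0.7)), ('sP-', np.float64(-1.1), np.float64(1.1))]
 handle [[0.5794 0.0856 0.085 ]] axle [[0.5492 0.2508 0.055 ]]
R F+ [ 0.5925 -0.5052  0.0446] model z 0.045 res 0.1
R F- [ 0.4856 -0.4956  0.0448] model z 0.045 res 0.3
R E+ [ 0.6233 -0.1309  0.1335] model z 0.134 res 0.3
R E- [ 0.523  -0.1217  0.1362] model z 0.134 res 0.3
R P- [ 0.4889 -0.1203  0.0051] model z 0.006 res 0.2
R pose [ 0.5574 -0.3013 -1.6613] [('tF+', np.float64(0.1), np.float64(-0.3)), ('tF-', np.float64(-0.3), np.float64(0.1)), ('tE+', np.float64(-0.4), np.float64(0.1)), ('tE-', np.float64(-0.5), np.float64(-0.1)), ('tP-', np.float64(-0.2), np.float64(0.1)), ('sE-', np.float64(-0.2), np.float64(0.8)), ('sE+', np.float64(-0.2), np.float64(-0.2)), ('sF-', np.float64(-0.4), np.float64(-0.2)), ('sF+', np.float64(-0.3), np.float64(0.1)), ('sP-', np.float64(0.5), np.float64(-0.3)), ('sP+', np.float64(-1.5), np.float64(-0.7))]
 handle [[ 0.5726 -0.134   0.085 ]] axle [[ 0.5574 -0.3013  0.055 ]]
```

Fit residuals are about 1 px and triangulated heights match (eave 0.134, tray 0.045). R is nearest, so I plan that approach with a 40° lean.

```bash
cat >> geo.py <<'E'
from scipy.spatial.transform import Rotation as Ro
Q={"L":[.5492,.2508,1.7519],"R":[.5574,-.3013,-1.6613]}
def target(S,tip=0.,lean=40.,back=0.,hx=-.170,side=0.):
    """TCP pose: gripping shaft of S tipped by 'tip', withdrawn by 'back' along tool z"""
    q=Q[S];W=Ro.from_euler("z",q[2]);T=Ro.from_euler("y",tip);l=np.radians(lean)
    z=np.array([np.sin(l),0,-np.cos(l)]);y=np.array([0,1 if S=="R" else -1,0]);R=np.c_[np.cross(y,z),y,z]
    p=T.apply([hx,side,.030])+[0,0,.055]; Rt=W*T*Ro.from_matrix(R)
    return dock2w(q,p)[0]+Rt.as_matrix()[:,2]*(.002-back), Rt
def plan(p,Rt,p0=None,R0=None):
    s=env.sense();p0=s["ee_pos"] if p0 is None else p0;R0=Ro.from_rotvec(s["tcp_rot"]) if R0 is None else R0
    dp=(p-p0)/.025;dr=(Rt*R0.inv()).as_rotvec()/(np.pi/2)
    print("target",p.round(4),"delta_pos units",dp.round(2),"rot units",dr.round(3),"min rows",max(abs(dp).max(),np.linalg.norm(dp)*.6,np.linalg.norm(dr)/.0796).round(1))
    return p,Rt
def st():
    s=env.sense();print("t",s["time_s"],"p",s["ee_pos"].round(4),"F",s["contact_force"].round(2),"T",s["ft_torque"].round(3),"w",s["gripper_width"].round(3),"ff",round(float(s["finger_force"]),1),"q",s["joint_positions"].round(2))
E
python3 - <<'E'
from geo import *
a=plan(*target("R",back=.12)); plan(*target("R"),*a)
E
```

```text
target [ 0.5796 -0.0565  0.1754] delta_pos units [17.42 22.04 -2.87] rot units [-0.359  0.309  0.76 ] min rows 22.0
target [ 0.5726 -0.1333  0.0835] delta_pos units [-0.28 -3.07 -3.68] rot units [0. 0. 0.] min rows 3.7
```

send_rows --rot '[[-0.015, 0.0129, 0.0317], [-0.015, 0.0129, 0.0317], [-0.015, 0.0129, 0.0317], [-0.015, 0.0129, 0.0317], [-0.015, 0.0129, 0.0317], [-0.015, 0.0129, 0.0317], [-0.015, 0.0129, 0.0317], [-0.015, 0.0129, 0.0317]]' --delta_pos '[[0.72, 0.92, 0], [0.72, 0.92, 0], [0.72, 0.92, 0], [0.72, 0.92, 0], [0.72, 0.92, 0], [0.72, 0.92, 0], [0.72, 0.92, 0], [0.72, 0.92, 0]]' --claw '[1, 1, 1, 1, 1, 1, 1, 1]'

```text
time_s: 0.77
ee_pos: [0.2886, -0.4226, 0.2479]
tcp_rot: [2.813, 0.925, -0.272]
contact_force: [0.8, -0.6, -0.5]
gripper_width: 1.003
finger_force: 0.0
```

send_rows --rot '[[-0.015, 0.0129, 0.0317], [-0.015, 0.0129, 0.0317], [-0.015, 0.0129, 0.0317], [-0.015, 0.0129, 0.0317], [-0.015, 0.0129, 0.0317], [-0.015, 0.0129, 0.0317], [-0.015, 0.0129, 0.0317], [-0.015, 0.0129, 0.0317]]' --delta_pos '[[0.72, 0.92, 0], [0.72, 0.92, 0], [0.72, 0.92, 0], [0.72, 0.92, 0], [0.72, 0.92, 0], [0.72, 0.92, 0], [0.72, 0.92, 0], [0.72, 0.92, 0]]' --claw '[1, 1, 1, 1, 1, 1, 1, 1]'

```text
time_s: 1.43
ee_pos: [0.4327, -0.2386, 0.248]
tcp_rot: [2.397, 1.386, -0.504]
contact_force: [0.4, -0.7, -0.7]
gripper_width: 1.001
finger_force: 0.0
```

send_rows --rot '[[-0.015, 0.0129, 0.0317], [-0.015, 0.0129, 0.0317], [-0.015, 0.0129, 0.0317], [-0.015, 0.0129, 0.0317], [-0.015, 0.0129, 0.0317], [-0.015, 0.0129, 0.0317], [-0.015, 0.0129, 0.0317], [-0.015, 0.0129, 0.0317]]' --delta_pos '[[0.72, 0.92, 0], [0.72, 0.92, 0], [0.72, 0.92, 0], [0.72, 0.92, 0], [0.72, 0.92, 0], [0.72, 0.92, 0], [0.72, 0.92, 0], [0.72, 0.92, 0]]' --claw '[1, 1, 1, 1, 0.3, 0.3, 0.3, 0.3]'

```text
time_s: 2.1
ee_pos: [0.5766, -0.0547, 0.2476]
tcp_rot: [1.901, 1.745, -0.695]
contact_force: [0.4, -0.4, -0.1]
gripper_width: 0.651
finger_force: 0.0
```

Run:
```python
from geo import *
st(); a=plan(*target("R",back=.12)); plan(*target("R"),*a)
W=eyes.calibration("wrist");print(W["extrinsics"].round(3),W["fovy"])
import cv2
i=eyes.grab_frame("wrist");cv2.imwrite("pics/w1.png",i[:,:,::-1])
```

```text
Traceback (most recent call last):
  File "geo.py", line 26, in st
    s=env.sense();print("t",s["time_s"],"p",s["ee_pos"].round(4),"F",s["contact_force"].round(2),"T",s["ft_torque"].round(3),"w",s["gripper_width"].round(3),"ff",round(float(s["finger_force"]),1),"q",s["joint_positions"].round(2))
                                                                                                                                 ^^^^^^^^^^^^^^^^^^^^^^^^
AttributeError: 'float' object has no attribute 'round'
```

```bash
sed -i 's/s\["gripper_width"\].round(3)/round(float(s["gripper_width"]),3)/' geo.py
cat >> geo.py <<'E'
import cv2
def wrist(S,fn,tip=0.):
    c=eyes.calibration("wrist");i=eyes.grab_frame("wrist")[:,:,::-1].copy()
    P=[(-.18,.009,.039),(-.18,-.009,.039),(-.18,.009,.021),(-.18,-.009,.021),(-.176,.05,.079),(-.176,-.05,.079)]
    P=dock2w(Q[S],Ro.from_euler("y",tip).apply(P)+[0,0,.055]);E=c["extrinsics"];p=(P-E[:3,3])@E[:3,:3]
    f=200/np.tan(np.radians(c["fovy"]/2));th=np.arctan2(np.hypot(p[:,0],p[:,1]),-p[:,2]);d=p[:,:2]/np.linalg.norm(p[:,:2],axis=1)[:,None]
    uv=np.c_[c["cx"]+f*th*d[:,0],c["cy"]-f*th*d[:,1]];print("pred",uv.round(0).tolist())
    for u,v in uv: cv2.circle(i,(int(round(u)),int(round(v))),3,(0,0,255),1)
    cv2.imwrite(fn,i)
E
python3 - <<'E'
from geo import *
st(); a=plan(*target("R",back=.12)); plan(*target("R"),*a); wrist("R","pics/w1.png")
E
```

```text
t 2.1 p [ 0.5766 -0.0547  0.2476] F [ 0.42 -0.38 -0.11] T [ 0.289 -0.04   0.015] w 0.651 ff 0.0 q [ 0.1   0.24  1.72 -0.7   1.39  0.39]
target [ 0.5796 -0.0565  0.1754] delta_pos units [ 0.12 -0.07 -2.89] rot units [ 0.002 -0.    -0.003] min rows 2.9
target [ 0.5726 -0.1333  0.0835] delta_pos units [-0.28 -3.07 -3.68] rot units [0. 0. 0.] min rows 3.7
pred [[331.0, 139.0], [312.0, 139.0], [331.0, 126.0], [312.0, 126.0], [379.0, 176.0], [263.0, 176.0]]
```

View pics/w1.png

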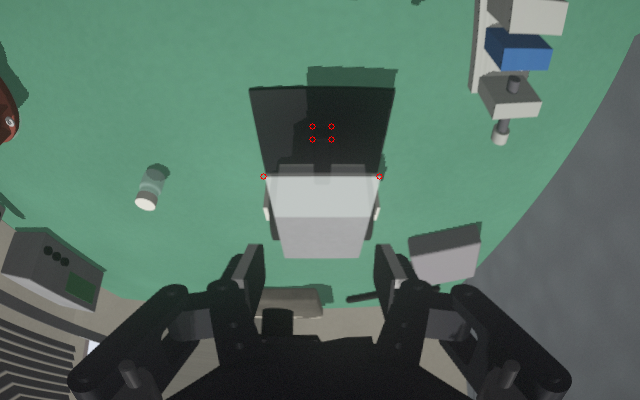

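The eave prediction lands on its corners (263,176)/(379,176), and the shaft notch is centred at (322,175). Moving in.

send_rows --rot '[[0, 0, 0], [0, 0, 0], [0, 0, 0], [0, 0, 0], [0, 0, 0], [0, 0, 0], [0, 0, 0], [0, 0, 0]]' --delta_pos '[[0.04, -0.02, -0.7], [0.04, -0.02, -0.7], [0.04, -0.02, -0.7], [0, 0, -0.8], [-0.03, -0.38, -0.46], [-0.03, -0.38, -0.46], [-0.03, -0.38, -0.46], [-0.03, -0.38, -0.46]]' --claw '[0.1, 0.1, 0.1, 0.1, 0.1, 0.1, 0.1, 0.1]' --grip_force 50

```text
time_s: 2.82
ee_pos: [0.5738, -0.0975, 0.1267]
tcp_rot: [1.907, 1.743, -0.698]
contact_force: [0.6, 0.6, 0.6]
gripper_width: 0.555
finger_force: 0.0
```

send_rows --rot '[[0, 0, 0], [0, 0, 0], [0, 0, 0], [0, 0, 0], [0, 0, 0], [0, 0, 0], [0, 0, 0], [0, 0, 0]]' --delta_pos '[[-0.04, -0.31, -0.36], [-0.04, -0.31, -0.36], [-0.04, -0.31, -0.36], [-0.04, -0.31, -0.36], [-0.02, -0.31, -0.37], [0, 0, 0], [0, 0, 0], [0, 0, 0]]' --claw '[0.1, 0.1, 0.1, 0.1, 0.1, 0.1, 0.1, 0.1]'

```text
time_s: 3.48
ee_pos: [0.5721, -0.1343, 0.0849]
tcp_rot: [1.904, 1.742, -0.692]
contact_force: [0.3, 0.7, -0.1]
gripper_width: 0.553
finger_force: 0.0
```

Run:
```python
from geo import *
st(); plan(*target("R")); wrist("R","pics/w2.png")
```

```text
t 3.4833 p [ 0.5721 -0.1343  0.0849] F [ 0.25  0.67 -0.11] T [ 0.336 -0.023  0.026] w 0.553 ff 0.0 q [-0.03  0.44  1.82 -0.81  1.09  0.52]
target [ 0.5726 -0.1333  0.0835] delta_pos units [ 0.02  0.04 -0.06] rot units [ 0.001  0.002 -0.002] min rows 0.1
pred [[340.0, 284.0], [297.0, 284.0], [339.0, 246.0], [298.0, 246.0], [441.0, 372.0], [197.0, 373.0]]
```

View pics/w2.png

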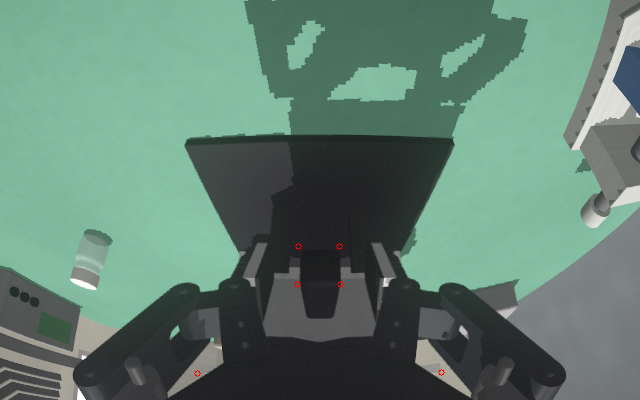

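The shaft end sits centred between the pads (297–340, 246–284), as predicted. Close.

send_rows --rot '[[0, 0, 0], [0, 0, 0], [0, 0, 0], [0, 0, 0], [0, 0, 0], [0, 0, 0], [0, 0, 0], [0, 0, 0]]' --delta_pos '[[0.02, 0.04, -0.04], [0, 0, 0], [0, 0, 0], [0, 0, 0], [0, 0, 0], [0, 0, 0], [0, 0, 0], [0, 0, 0]]' --claw '[-1, -1, -1, -1, -1, -1, -1, -1]' --grip_force 50

```text
time_s: 4.2
ee_pos: [0.5728, -0.1328, 0.0841]
tcp_rot: [1.904, 1.742, -0.691]
contact_force: [-0.5, 5.9, 4.1]
gripper_width: 0.2
finger_force: 50.0
```

Run:
```python
from geo import *
st(); a=target("R");
for t in (.1,.2,.3,.4,.5,.6,.7,.8): 
    b=target("R",tip=t); print(t); plan(*b,*a); a=b
```

```text
t 4.2 p [ 0.5728 -0.1328  0.0841] F [-0.5   5.85  4.12] T [ 0.53   0.207 -0.089] w 0.2 ff 50.0 q [-0.03  0.44  1.82 -0.81  1.09  0.52]
0.1
target [ 0.5723 -0.1369  0.1002] delta_pos units [-0.01 -0.15  0.67] rot units [ 0.063 -0.006 -0.   ] min rows 0.8
0.2
target [ 0.5718 -0.1423  0.1164] delta_pos units [-0.02 -0.21  0.65] rot units [ 0.063 -0.006  0.   ] min rows 0.8
0.3
target [ 0.5712 -0.1492  0.1321] delta_pos units [-0.03 -0.28  0.63] rot units [ 0.063 -0.006  0.   ] min rows 0.8
0.4
target [ 0.5704 -0.1576  0.1469] delta_pos units [-0.03 -0.34  0.59] rot units [ 0.063 -0.006 -0.   ] min rows 0.8
0.5
target [ 0.5695 -0.1674  0.1609] delta_pos units [-0.04 -0.39  0.56] rot units [ 0.063 -0.006  0.   ] min rows 0.8
0.6
target [ 0.5685 -0.1786  0.1738] delta_pos units [-0.04 -0.45  0.52] rot units [ 0.063 -0.006 -0.   ] min rows 0.8
0.7
target [ 0.5674 -0.1911  0.1855] delta_pos units [-0.05 -0.5   0.47] rot units [ 0.063 -0.006 -0.   ] min rows 0.8
0.8
target [ 0.5662 -0.2046  0.1959] delta_pos units [-0.05 -0.54  0.42] rot units [ 0.063 -0.006  0.   ] min rows 0.8
```

send_rows --rot '[[0.012, -0.001, 0], [0.013, -0.001, 0], [0.013, -0.001, 0], [0.013, -0.001, 0], [0.012, -0.001, 0], [0, 0, 0], [0, 0, 0], [0, 0, 0]]' --delta_pos '[[0, -0.03, 0.13], [0, -0.03, 0.13], [0, -0.03, 0.13], [0, -0.03, 0.14], [0, -0.03, 0.14], [0, 0, 0], [0, 0, 0], [0, 0, 0]]' --claw '[-1, -1, -1, -1, -1, -1, -1, -1]'

```text
time_s: 4.87
ee_pos: [0.5724, -0.1364, 0.1003]
tcp_rot: [1.971, 1.804, -0.605]
contact_force: [1.0, 6.9, 1.5]
gripper_width: 0.201
finger_force: 50.0
```

Run:
```python
from geo import *
st(); plan(*target("R",tip=.1))
```

```text
t 4.8667 p [ 0.5724 -0.1364  0.1003] F [0.98 6.85 1.49] T [ 0.74  -0.042  0.017] w 0.201 ff 50.0 q [-0.08  0.38  1.82 -0.7   1.07  0.4 ]
target [ 0.5723 -0.1369  0.1002] delta_pos units [-0.   -0.02 -0.01] rot units [-0.     0.001 -0.001] min rows 0.0
```

send_rows --rot '[[0, 0, 0], [0, 0, 0], [0, 0, 0], [0, 0, 0], [0, 0, 0], [0, 0, 0], [0, 0, 0], [0, 0, 0]]' --delta_pos '[[0, 0.02, 0], [0, 0.02, 0], [0, 0, 0], [0, 0, 0], [0, 0, 0], [0, 0, 0], [0, 0, 0], [0, 0, 0]]' --claw '[-1, -1, -1, -1, -1, -1, -1, -1]' --grip_force 30

```text
time_s: 5.53
ee_pos: [0.5724, -0.1363, 0.1003]
tcp_rot: [1.969, 1.803, -0.609]
contact_force: [1.9, 1.2, -0.4]
gripper_width: 0.202
finger_force: 49.4
```

Run:
```python
from geo import *
st()
```

```text
t 5.5333 p [ 0.5724 -0.1363  0.1003] F [ 1.92  1.17 -0.41] T [ 0.316 -0.336  0.189] w 0.202 ff 49.4 q [-0.08  0.38  1.82 -0.7   1.07  0.4 ]
```

send_rows --rot '[[0, 0, 0], [0, 0, 0], [0, 0, 0], [0, 0, 0], [0, 0, 0], [0, 0, 0], [0, 0, 0], [0, 0, 0]]' --delta_pos '[[0, 0.02, 0], [0, 0.02, 0], [0, 0, 0], [0, 0, 0], [0, 0, 0], [0, 0, 0], [0, 0, 0], [0, 0, 0]]' --claw '[-1, -1, -1, -1, -1, -1, -1, -1]'

```text
time_s: 6.2
ee_pos: [0.5724, -0.1363, 0.1004]
tcp_rot: [1.968, 1.802, -0.61]
contact_force: [3.4, -3.9, -3.0]
gripper_width: 0.203
finger_force: 48.7
```

Run:
```python
from geo import *
st()
```

```text
t 6.2 p [ 0.5724 -0.1363  0.1004] F [ 3.37 -3.93 -3.03] T [-0.107 -0.47   0.406] w 0.203 ff 48.7 q [-0.08  0.38  1.82 -0.7   1.07  0.4 ]
```

send_rows --rot '[[-0.012, 0.001, 0], [-0.013, 0.001, 0], [-0.013, 0.001, 0], [-0.013, 0.001, 0], [-0.012, 0.001, 0], [0, 0, 0], [0, 0, 0], [0, 0, 0]]' --delta_pos '[[0, 0.02, -0.13], [0, 0.02, -0.13], [0, 0.02, -0.13], [0, 0.02, -0.14], [0, 0.02, -0.13], [0, 0, 0], [0, 0, 0], [0, 0, 0]]' --claw '[-1, -1, -1, -1, -1, -1, -1, -1]'

```text
time_s: 6.87
ee_pos: [0.5727, -0.1328, 0.0842]
tcp_rot: [1.903, 1.742, -0.694]
contact_force: [3.6, -3.6, 0.5]
gripper_width: 0.2
finger_force: 49.1
```

send_rows --rot '[[0, 0, 0], [0, 0, 0], [0, 0, 0], [0, 0, 0], [0, 0, 0], [0, 0, 0], [0, 0, 0], [0, 0, 0]]' --delta_pos '[[0, 0, 0], [0, 0, 0], [0, 0, 0], [0, 0, 0], [0.03, 0.35, 0.42], [0.03, 0.35, 0.42], [0.03, 0.35, 0.42], [0.03, 0.35, 0.42]]' --claw '[0.1, 0.1, 0.1, 0.1, 0.1, 0.1, 0.1, 0.1]'

```text
time_s: 7.53
ee_pos: [0.5759, -0.0964, 0.1276]
tcp_rot: [1.904, 1.742, -0.691]
contact_force: [-0.5, -0.0, -0.6]
gripper_width: 0.552
finger_force: 0.0
```

Run:
```python
from geo import *
st(); a=plan(*target("L",back=.12)); plan(*target("L"),*a); print(target("L")[1].as_matrix().round(2))
```

```text
t 7.5333 p [ 0.5759 -0.0964  0.1276] F [-0.52 -0.04 -0.6 ] T [ 0.308  0.004 -0.037] w 0.552 ff 0.0 q [ 0.03  0.38  1.79 -0.76  1.19  0.5 ]
target [0.5935 0.009  0.1754] delta_pos units [0.71 4.21 1.91] rot units [0.891 0.044 0.144] min rows 11.4
target [0.5796 0.0848 0.0835] delta_pos units [-0.56  3.03 -3.68] rot units [0. 0. 0.] min rows 3.7
[[-0.14  0.98 -0.12]
 [ 0.75  0.18  0.63]
 [ 0.64  0.   -0.77]]
```

send_rows --rot '[[0, 0, 0], [0, 0, 0], [0, 0, 0], [0, 0, 0], [0.0742, 0.0037, 0.012], [0.0742, 0.0037, 0.012], [0.0742, 0.0037, 0.012], [0.0742, 0.0037, 0.012]]' --delta_pos '[[0, 0.4, 0.9], [0, 0.4, 0.9], [0, 0.4, 0.9], [0, 0.4, 0.9], [0.06, 0.22, 0.2], [0.06, 0.22, 0.2], [0.06, 0.22, 0], [0.06, 0.22, 0]]' --claw '[0.1, 0.1, 0.1, 0.1, 0.1, 0.1, 0.1, 0.1]'

```text
time_s: 8.2
ee_pos: [0.5827, -0.0335, 0.2295]
tcp_rot: [2.108, 2.123, -0.283]
contact_force: [-0.4, 0.1, -0.1]
gripper_width: 0.547
finger_force: 0.0
```

send_rows --rot '[[0.0742, 0.0037, 0.012], [0.0742, 0.0037, 0.012], [0.0742, 0.0037, 0.012], [0.0742, 0.0037, 0.012], [0.0742, 0.0037, 0.012], [0.0742, 0.0037, 0.012], [0.0742, 0.0037, 0.012], [0.0742, 0.0037, 0.012]]' --delta_pos '[[0.06, 0.22, 0], [0.06, 0.22, 0], [0.06, 0.22, -0.1], [0.06, 0.22, -0.3], [0.06, 0.22, -0.4], [0.06, 0.22, -0.4], [0.06, 0.22, -0.4], [0.06, 0.22, -0.5]]' --claw '[0.1, 0.1, 0.1, 0.1, 0.1, 0.1, 0.1, 0.1]'

```text
time_s: 8.87
ee_pos: [0.5949, 0.0087, 0.1763]
tcp_rot: [-1.621, -1.958, -0.597]
contact_force: [-1.3, 0.1, -0.4]
gripper_width: 0.548
finger_force: 0.0
```

Run:
```python
from geo import *
st(); plan(*target("L",back=.12)); plan(*target("L"))
```

```text
t 8.8667 p [0.5949 0.0087 0.1763] F [-1.32  0.12 -0.43] T [-0.336 -0.067 -0.016] w 0.548 ff 0.0 q [-0.38  0.41  1.64  0.58  1.52 -0.73]
target [0.5935 0.009  0.1754] delta_pos units [-0.06  0.01 -0.04] rot units [-0.002  0.003 -0.003] min rows 0.1
target [0.5796 0.0848 0.0835] delta_pos units [-0.61  3.05 -3.71] rot units [-0.002  0.003 -0.003] min rows 3.7
```

send_rows --rot '[[-0.002, 0.003, -0.003], [0, 0, 0], [0, 0, 0], [0, 0, 0], [0, 0, 0], [0, 0, 0], [0, 0, 0], [0, 0, 0]]' --delta_pos '[[-0.08, 0.38, -0.46], [-0.08, 0.38, -0.46], [-0.08, 0.38, -0.46], [-0.08, 0.38, -0.46], [-0.07, 0.38, -0.46], [-0.07, 0.38, -0.47], [-0.07, 0.38, -0.47], [-0.07, 0.38, -0.46]]' --claw '[0.1, 0.1, 0.1, 0.1, 0.1, 0.1, 0.1, 0.1]'

```text
time_s: 9.53
ee_pos: [0.578, 0.0857, 0.0801]
tcp_rot: [-1.632, -1.951, -0.584]
contact_force: [0.8, -0.4, -0.2]
gripper_width: 0.553
finger_force: 0.0
```

send_rows --rot '[[0, 0, 0], [0, 0, 0], [0, 0, 0], [0, 0, 0], [0, 0, 0], [0, 0, 0], [0, 0, 0], [0, 0, 0]]' --delta_pos '[[0, 0, 0], [0, 0, 0], [0, 0, 0], [0, 0, 0], [0, 0, 0], [0, 0, 0], [0, 0, 0], [0, 0, 0]]' --claw '[0.1, 0.1, 0.1, 0.1, 0.1, 0.1, 0.1, 0.1]'

```text
time_s: 10.2
ee_pos: [0.5785, 0.084, 0.0811]
tcp_rot: [-1.633, -1.95, -0.584]
contact_force: [-0.6, -0.3, 0.1]
gripper_width: 0.551
finger_force: 0.0
```

Run:
```python
from geo import *
st(); plan(*target("L")); wrist("L","pics/w3.png")
a=target("L")
for t in np.arange(.1,.95,.1): 
    b=target("L",tip=t); print(round(t,1)); plan(*b,*a); a=b
```

```text
t 10.2 p [0.5785 0.084  0.0811] F [-0.62 -0.35  0.09] T [-0.291 -0.065  0.001] w 0.551 ff 0.0 q [-0.27  0.49  1.74  0.64  1.31 -0.74]
target [0.5796 0.0848 0.0835] delta_pos units [0.04 0.03 0.1 ] rot units [ 0.003 -0.003  0.002] min rows 0.1
pred [[299.0, 294.0], [342.0, 294.0], [302.0, 298.0], [340.0, 298.0], [165.0, 261.0], [477.0, 260.0]]
0.1
target [0.5789 0.0885 0.1002] delta_pos units [-0.03  0.14  0.67] rot units [-0.063 -0.011  0.   ] min rows 0.8
0.2
target [0.578  0.0937 0.1164] delta_pos units [-0.04  0.21  0.65] rot units [-0.063 -0.011  0.   ] min rows 0.8
0.3
target [0.5767 0.1005 0.1321] delta_pos units [-0.05  0.27  0.63] rot units [-0.063 -0.011 -0.   ] min rows 0.8
0.4
target [0.5752 0.1088 0.1469] delta_pos units [-0.06  0.33  0.59] rot units [-0.063 -0.011 -0.   ] min rows 0.8
0.5
target [0.5734 0.1186 0.1609] delta_pos units [-0.07  0.39  0.56] rot units [-0.063 -0.011 -0.   ] min rows 0.8
0.6
target [0.5714 0.1296 0.1738] delta_pos units [-0.08  0.44  0.52] rot units [-0.063 -0.011  0.   ] min rows 0.8
0.7
target [0.5691 0.1419 0.1855] delta_pos units [-0.09  0.49  0.47] rot units [-0.063 -0.011 -0.   ] min rows 0.8
0.8
target [0.5667 0.1553 0.1959] delta_pos units [-0.1   0.53  0.42] rot units [-0.063 -0.011 -0.   ] min rows 0.8
0.9
target [0.5641 0.1696 0.2049] delta_pos units [-0.1   0.57  0.36] rot units [-0.063 -0.011 -0.   ] min rows 0.8
```

View pics/w3.png

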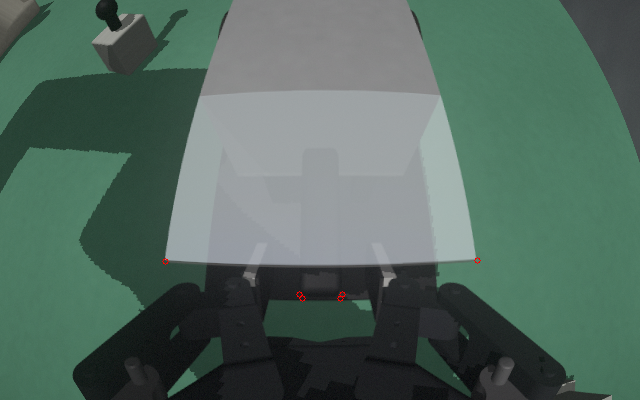

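The eave corners match (165,261)/(477,261) and the shaft is centred (302–340). Trim, close and lift 0.1 rad.

send_rows --rot '[[0.003, -0.003, 0.002], [0, 0, 0], [0, 0, 0], [0, 0, 0], [0, 0, 0], [0, 0, 0], [0, 0, 0], [0, 0, 0]]' --delta_pos '[[0.04, 0.02, 0.09], [0, 0, 0], [0, 0, 0], [0, 0, 0], [0, 0, 0], [0, 0, 0], [0, 0, 0], [0, 0, 0]]' --claw '[0.1, -1, -1, -1, -1, -1, -1, -1]' --grip_force 50

```text
time_s: 10.92
ee_pos: [0.5791, 0.0847, 0.0833]
tcp_rot: [-1.626, -1.952, -0.59]
contact_force: [-3.2, -1.7, 2.8]
gripper_width: 0.206
finger_force: 49.6
```

send_rows --rot '[[-0.012, -0.002, 0], [-0.013, -0.002, 0], [-0.013, -0.002, 0], [-0.013, -0.002, 0], [-0.012, -0.002, 0], [0, 0, 0], [0, 0, 0], [0, 0, 0]]' --delta_pos '[[0, 0.03, 0.13], [0, 0.02, 0.13], [-0.01, 0.01, 0.13], [-0.01, 0.01, 0.14], [-0.01, 0.01, 0.14], [0, 0, 0], [0, 0, 0], [0, 0, 0]]' --claw '[-1, -1, -1, -1, -1, -1, -1, -1]'

```text
time_s: 11.58
ee_pos: [0.5784, 0.0881, 0.0996]
tcp_rot: [-1.685, -2.021, -0.517]
contact_force: [1.5, 4.9, -4.6]
gripper_width: 0.204
finger_force: 49.2
```

Run:
```python
from geo import *
st();plan(*target("L",tip=.1))
```

```text
t 11.5833 p [0.5784 0.0881 0.0996] F [ 1.55  4.88 -4.62] T [ 0.1   -0.557 -0.347] w 0.204 ff 49.2 q [-0.23  0.43  1.76  0.57  1.28 -0.67]
target [0.5789 0.0885 0.1002] delta_pos units [0.02 0.02 0.02] rot units [-0.001 -0.002 -0.   ] min rows 0.0
```

send_rows --rot '[[0, 0, 0], [0, 0, 0], [0, 0, 0], [0, 0, 0], [0, 0, 0], [0, 0, 0], [0, 0, 0], [0, 0, 0]]' --delta_pos '[[0, -0.02, 0], [0, -0.02, 0], [0, 0, 0], [0, 0, 0], [0, 0, 0], [0, 0, 0], [0, 0, 0], [0, 0, 0]]' --claw '[-1, -1, -1, -1, -1, -1, -1, -1]'

```text
time_s: 12.25
ee_pos: [0.5784, 0.088, 0.0993]
tcp_rot: [-1.685, -2.018, -0.519]
contact_force: [2.2, 8.9, -6.3]
gripper_width: 0.203
finger_force: 49.1
```

Run:
```python
from geo import *
st()
```

```text
t 12.25 p [0.5784 0.088  0.0993] F [ 2.25  8.92 -6.27] T [ 0.371 -0.629 -0.439] w 0.203 ff 49.1 q [-0.23  0.43  1.76  0.57  1.28 -0.67]
```

send_rows --rot '[[0, 0, 0], [0, 0, 0], [0, 0, 0], [0, 0, 0], [0, 0, 0], [0, 0, 0], [0, 0, 0], [0, 0, 0]]' --delta_pos '[[0, 0.04, 0], [0, 0.04, 0], [0, 0.03, 0], [0, 0, 0], [0, 0, 0], [0, 0, 0], [0, 0, 0], [0, 0, 0]]' --claw '[-1, -1, -1, -1, -1, -1, -1, -1]'

```text
time_s: 12.92
ee_pos: [0.5784, 0.0882, 0.0997]
tcp_rot: [-1.686, -2.022, -0.515]
contact_force: [-1.0, -0.2, -3.1]
gripper_width: 0.199
finger_force: 50.1
```

Run:
```python
from geo import *
st()
D={"L":[((1.55,4.88,-4.62),(.1,-.557,-.347)),((2.25,8.92,-6.27),(.371,-.629,-.439))],
"R":[((.98,6.85,1.49),(.74,-.042,.017)),((1.92,1.17,-.41),(.316,-.336,.189)),((3.37,-3.93,-3.03),(-.107,-.47,.406))]}
s=env.sense();D["L"].append((s["contact_force"],s["ft_torque"]))
T0={"R":(.31,-.02,0),"L":(-.31,-.065,0)}
for d in (0,.1,.15,.173,.2):
  for S in D:
    p,R=target(S,tip=.1);ax=dock2w(Q[S],(0,0,.055))[0];yd=np.array([-np.sin(Q[S][2]),np.cos(Q[S][2]),0]);z=R.as_matrix()[:,2]
    print(d,S,[round(float(yd@(np.cross(p-ax,-np.array(F))-(np.array(T)-T0[S]-np.cross(d*z,F)))),2) for F,T in D[S]])
```

```text
t 12.9167 p [0.5784 0.0882 0.0997] F [-1.02 -0.24 -3.15] T [-0.549 -0.248  0.014] w 0.199 ff 50.1 q [-0.23  0.43  1.76  0.57  1.28 -0.67]
0 L [0.87, 1.22, 0.25]
0 R [-0.36, 0.09, 0.71]
0.1 L [0.76, 0.89, 0.44]
0.1 R [0.12, 0.23, 0.58]
0.15 L [0.7, 0.72, 0.53]
0.15 R [0.37, 0.29, 0.52]
0.173 L [0.68, 0.64, 0.57]
0.173 R [0.48, 0.32, 0.49]
0.2 L [0.65, 0.55, 0.62]
0.2 R [0.61, 0.36, 0.46]
```

L reads about 0.63 Nm and R about 0.40 Nm (expected: steel 0.65–0.82, plastic 0.36), which points to L being steel. I'll lift to 0.3 rad, below the sliding angle, and measure again.

send_rows --rot '[[-0.021, -0.004, 0], [-0.021, -0.004, 0], [-0.021, -0.004, 0], [-0.021, -0.004, 0], [-0.021, -0.003, 0], [-0.021, -0.003, 0], [0, 0, 0], [0, 0, 0]]' --delta_pos '[[-0.01, 0.06, 0.22], [-0.01, 0.07, 0.22], [-0.01, 0.07, 0.22], [-0.02, 0.08, 0.21], [-0.02, 0.09, 0.21], [-0.02, 0.09, 0.21], [0, 0, 0], [0, 0, 0]]' --claw '[-1, -1, -1, -1, -1, -1, -1, -1]'

```text
time_s: 13.58
ee_pos: [0.5762, 0.1004, 0.1321]
tcp_rot: [-1.801, -2.16, -0.357]
contact_force: [0.0, 0.4, -4.6]
gripper_width: 0.2
finger_force: 50.7
```

```bash
cat >> geo.py <<'E'
def tau(S,tip):
    s=env.sense();F,T=s["contact_force"],s["ft_torque"];R=Ro.from_rotvec(s["tcp_rot"]);z=R.as_matrix()[:,2]
    yd=np.array([-np.sin(Q[S][2]),np.cos(Q[S][2]),0]);r=s["ee_pos"]-dock2w(Q[S],(0,0,.055))[0]
    xd=np.array([np.cos(Q[S][2]),np.sin(Q[S][2]),0]);T0=(.31/np.sin(np.radians(40)))*(xd@z)  # tool weight moment about dock y
    print("tau",[(d,round(float(yd@(np.cross(r,-F)-T+np.cross(d*z,F))+T0),2)) for d in (.15,.175,.2)],"tip geom",round(float(np.arctan2(r[2],-(xd@r))-np.arctan2(.03,.170)),3))
E
python3 - <<'E'
from geo import *
st();tau("L",.3);plan(*target("L",tip=.3))
E
```

```text
t 13.5833 p [0.5762 0.1004 0.1321] F [ 0.04  0.38 -4.63] T [-0.344 -0.369 -0.198] w 0.2 ff 50.7 q [-0.13  0.31  1.78  0.4   1.21 -0.49]
tau [(0.15, 0.68), (0.175, 0.71), (0.2, 0.75)] tip geom 0.293
target [0.5767 0.1005 0.1321] delta_pos units [ 0.02  0.01 -0.  ] rot units [ 0.001 -0.003 -0.   ] min rows 0.0
```

send_rows --rot '[[0, 0, 0], [0, 0, 0], [0, 0, 0], [0, 0, 0], [0, 0, 0], [0, 0, 0], [0, 0, 0], [0, 0, 0]]' --delta_pos '[[0, 0.02, 0], [0, 0, 0], [0, 0, 0], [0, 0, 0], [0, 0, 0], [0, 0, 0], [0, 0, 0], [0, 0, 0]]' --claw '[-1, -1, -1, -1, -1, -1, -1, -1]'

```text
time_s: 14.25
ee_pos: [0.5762, 0.1003, 0.132]
tcp_rot: [-1.802, -2.159, -0.356]
contact_force: [-0.3, -2.4, -4.0]
gripper_width: 0.199
finger_force: 51.0
```

Run:
```python
from geo import *
st();tau("L",.3);plan(*target("L",tip=.3))
```

```text
t 14.25 p [0.5762 0.1003 0.132 ] F [-0.34 -2.39 -4.04] T [-0.577 -0.142 -0.062] w 0.199 ff 51.0 q [-0.13  0.31  1.78  0.4   1.21 -0.48]
tau [(0.15, 0.94), (0.175, 1.03), (0.2, 1.12)] tip geom 0.292
target [0.5767 0.1005 0.1321] delta_pos units [0.02 0.01 0.  ] rot units [ 0.001 -0.003  0.   ] min rows 0.0
```

Force is 4.0–4.6 N and tau 0.7–1.0 Nm, so L is clearly steel. Tip to 0.8 rad.

send_rows --rot '[[-0.021, -0.004, 0], [-0.021, -0.004, 0], [-0.021, -0.003, 0], [-0.021, -0.004, 0], [-0.021, -0.004, 0], [-0.021, -0.003, 0], [-0.021, -0.004, 0], [-0.021, -0.004, 0]]' --delta_pos '[[-0.02, 0.1, 0.2], [-0.02, 0.11, 0.2], [-0.02, 0.11, 0.19], [-0.02, 0.12, 0.19], [-0.02, 0.13, 0.19], [-0.03, 0.14, 0.18], [-0.02, 0.14, 0.18], [-0.03, 0.15, 0.17]]' --claw '[-1, -1, -1, -1, -1, -1, -1, -1]'

```text
time_s: 14.92
ee_pos: [0.5715, 0.1259, 0.17]
tcp_rot: [-1.947, -2.331, -0.117]
contact_force: [-0.5, -1.5, -2.9]
gripper_width: 0.204
finger_force: 51.1
```

send_rows --rot '[[-0.021, -0.003, 0], [-0.021, -0.004, 0], [-0.021, -0.004, 0], [-0.021, -0.003, 0], [-0.021, -0.004, 0], [-0.021, -0.004, 0], [-0.021, -0.003, 0], [0, 0, 0]]' --delta_pos '[[-0.03, 0.15, 0.17], [-0.03, 0.16, 0.16], [-0.03, 0.16, 0.16], [-0.03, 0.17, 0.15], [-0.03, 0.17, 0.14], [-0.03, 0.18, 0.14], [-0.03, 0.18, 0.14], [0, 0, 0]]' --claw '[-1, -1, -1, -1, -1, -1, -1, -1]'

```text
time_s: 15.58
ee_pos: [0.566, 0.1565, 0.197]
tcp_rot: [1.963, 2.353, -0.114]
contact_force: [-1.8, -1.7, -1.4]
gripper_width: 0.202
finger_force: 51.3
```

Run:
```python
from geo import *
st();tau("L",.8);plan(*target("L",tip=.8))
cv2.imwrite("pics/t2.png",np.vstack([cv2.resize(eyes.grab_frame(n)[y:y+150,x:x+240,::-1],None,fx=2,fy=2) for n,x,y in(("top",110,120),("scene",300,130))]))
```

```text
t 15.5833 p [0.566  0.1565 0.197 ] F [-1.81 -1.7  -1.45] T [-0.344 -0.248 -0.13 ] w 0.202 ff 51.3 q [ 0.2   0.2   1.74 -0.11  1.22  0.06]
tau [(0.15, 0.07), (0.175, 0.1), (0.2, 0.13)] tip geom 0.803
target [0.5667 0.1553 0.1959] delta_pos units [ 0.03 -0.05 -0.05] rot units [ 0.003 -0.005  0.001] min rows 0.1
```

View pics/t2.png

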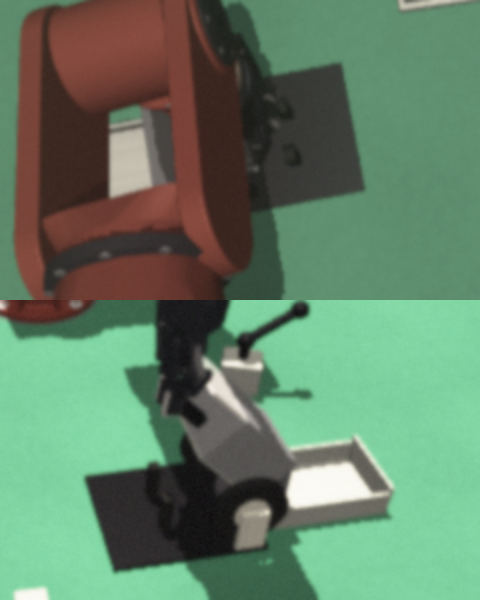

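At 0.8 rad the visible part of the tray (scene crop ~(320,485)) shows no blank yet. I'll go a little farther and dwell.

send_rows --rot '[[-0.021, -0.004, 0], [-0.021, -0.003, 0], [-0.01, -0.002, 0], [0, 0, 0], [0, 0, 0], [0, 0, 0], [0, 0, 0], [0, 0, 0]]' --delta_pos '[[-0.03, 0.17, 0.11], [-0.03, 0.18, 0.11], [-0.02, 0.08, 0.05], [0, 0, 0], [0, 0, 0], [0, 0, 0], [0, 0, 0], [0, 0, 0]]' --claw '[-1, -1, -1, -1, -1, -1, -1, -1]'

```text
time_s: 16.35
ee_pos: [0.5644, 0.1655, 0.2028]
tcp_rot: [1.924, 2.299, -0.191]
contact_force: [-4.3, 1.4, 2.1]
gripper_width: 0.203
finger_force: 51.8
```

Run:
```python
from geo import *
st();tau("L",.9);plan(*target("L",tip=.88))
a=eyes.grab_frame("scene")[:,:,::-1];b=cv2.imread("pics/scene0.png")
P=dock2w(Q["L"],[(.05,0,.01),(.08,0,.01),(.11,0,.01),(.14,0,.01),(.18,0,.01),(.07,.03,.02),(.11,.03,.02)])
for u,v in proj("scene",P).round().astype(int): print((u,v),a[v,u],b[v,u])
cv2.imwrite("pics/s3.png",cv2.resize(a[150:270,330:510],None,fx=4,fy=4,interpolation=cv2.INTER_CUBIC))
```

```text
t 16.35 p [0.5644 0.1655 0.2028] F [-4.28  1.36  2.13] T [0.687 0.138 0.066] w 0.203 ff 51.8 q [ 0.26  0.21  1.72 -0.2   1.24  0.15]
tau [(0.15, -0.14), (0.175, -0.18), (0.2, -0.22)] tip geom 0.866
target [0.5646 0.1666 0.2032] delta_pos units [0.01 0.05 0.01] rot units [ 0.004 -0.005  0.003] min rows 0.1
(np.int64(431), np.int64(228)) [27 29 31] [25 27 31]
(np.int64(442), np.int64(226)) [46 50 49] [135 147 153]
(np.int64(452), np.int64(225)) [243 249 250] [239 247 248]
(np.int64(463), np.int64(223)) [243 249 250] [239 247 248]
(np.int64(477), np.int64(221)) [242 248 250] [237 246 247]
(np.int64(434), np.int64(216)) [81 85 86] [171 187 190]
(np.int64(448), np.int64(214)) [129 140 141] [141 154 158]
```

View pics/s3.png

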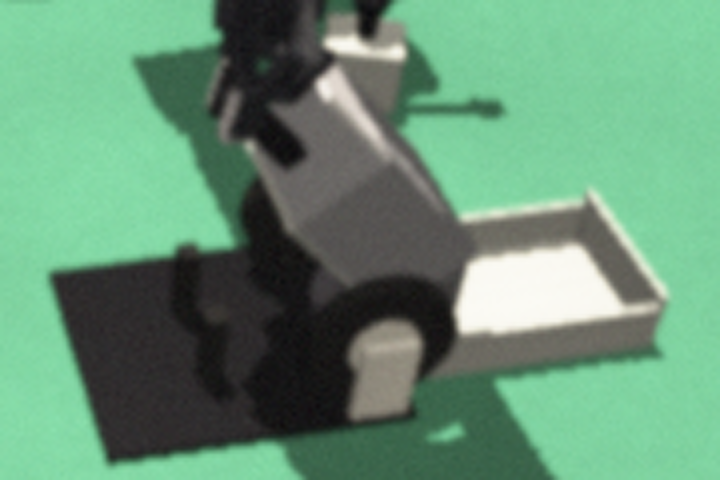

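The visible tray floor (crop right of (465,290)) is bare, so the blank is probably leaning at the mouth, hidden by the box. I'll lower partway to 0.45 rad to uncover it.

send_rows --rot '[[0.022, 0.0038, 0], [0.022, 0.0038, 0], [0.022, 0.0038, 0], [0.022, 0.0038, 0], [0.022, 0.0038, 0], [0.022, 0.0038, 0], [0.022, 0.0038, 0], [0.022, 0.0038, 0]]' --delta_pos '[[0.035, -0.2, -0.125], [0.035, -0.2, -0.13], [0.034, -0.185, -0.145], [0.034, -0.185, -0.145], [0.034, -0.18, -0.15], [0.03, -0.17, -0.16], [0.03, -0.17, -0.165], [0.03, -0.165, -0.17]]' --claw '[-1, -1, -1, -1, -1, -1, -1, -1]'

```text
time_s: 17.07
ee_pos: [0.5711, 0.1286, 0.173]
tcp_rot: [-1.964, -2.351, -0.084]
contact_force: [-3.5, 1.2, 1.3]
gripper_width: 0.199
finger_force: 51.6
```

send_rows --rot '[[0.022, 0.0038, 0], [0.022, 0.0038, 0], [0.022, 0.0038, 0], [0.022, 0.0038, 0], [0, 0, 0], [0, 0, 0], [0, 0, 0], [0, 0, 0]]' --delta_pos '[[0.03, -0.16, -0.18], [0.03, -0.155, -0.18], [0.03, -0.145, -0.19], [0.025, -0.14, -0.2], [0, 0, 0], [0, 0, 0], [0, 0, 0], [0, 0, 0]]' --claw '[-1, -1, -1, -1, -1, -1, -1, -1]'

```text
time_s: 17.73
ee_pos: [0.5738, 0.1135, 0.1545]
tcp_rot: [-1.892, -2.268, -0.211]
contact_force: [-1.4, -4.2, 1.9]
gripper_width: 0.201
finger_force: 51.7
```

Run:
```python
from geo import *
st();tau("L",.45);plan(*target("L",tip=.45))
a=eyes.grab_frame("scene")[:,:,::-1];b=cv2.imread("pics/scene0.png")
t=eyes.grab_frame("top")[:,:,::-1];t0=cv2.imread("pics/top0.png")
cv2.imwrite("pics/s4.png",np.vstack([cv2.resize(i[y:y+70,x:x+180],None,fx=4,fy=4,interpolation=cv2.INTER_CUBIC) for i,x,y in((a,330,190),(t,110,165))]))
xs=np.arange(.03,.2,.01)
for n,i,j in(("scene",a,b),("top",t,t0)):
  for y in(-.03,0,.03):
    uv=proj(n,dock2w(Q["L"],np.c_[xs,xs*0+y,xs*0+.004])).round().astype(int)
    print(n,y,[f"{i[v,u].mean():.0f}/{j[v,u].mean():.0f}" for u,v in uv])
```

```text
t 17.7333 p [0.5738 0.1135 0.1545] F [-1.45 -4.23  1.95] T [-0.498  0.234  0.025] w 0.201 ff 51.7 q [-0.04  0.25  1.78  0.24  1.18 -0.31]
tau [(0.15, 0.28), (0.175, 0.36), (0.2, 0.45)] tip geom 0.445
target [0.5743 0.1135 0.154 ] delta_pos units [ 0.02  0.   -0.02] rot units [ 0.012 -0.002  0.   ] min rows 0.2
scene -0.03 ['174/171', '156/153', '112/106', '21/18', '42/38', '103/101', '110/109', '105/101', '110/103', '106/101', '108/106', '106/101', '109/105', '106/99', '107/107', '102/101', '110/103']
scene 0 ['66/67', '97/94', '43/43', '26/20', '26/24', '22/24', '246/243', '247/246', '248/246', '247/246', '247/245', '248/245', '247/245', '247/245', '247/244', '246/244', '244/241']
scene 0.03 ['36/52', '42/47', '46/45', '51/44', '46/47', '113/161', '241/238', '247/245', '247/244', '246/245', '246/244', '246/244', '246/244', '247/245', '246/244', '246/244', '244/242']
top -0.03 ['130/145', '132/165', '132/171', '132/171', '132/172', '176/172', '177/172', '176/172', '178/172', '178/172', '178/172', '178/170', '178/172', '177/172', '176/170', '176/170', '174/168']
top 0 ['130/144', '133/162', '131/174', '133/173', '133/174', '180/174', '180/175', '181/174', '181/173', '180/174', '180/174', '179/173', '179/173', '178/172', '177/172', '176/169', '175/168']
top 0.03 ['110/137', '113/139', '109/148', '125/172', '128/172', '179/173', '179/172', '180/172', '180/172', '178/172', '178/172', '177/170', '177/170', '176/169', '176/168', '174/166', '171/165']
```

send_rows --rot '[[0.02, 0.003, 0], [0.019, 0.003, 0], [0.019, 0.003, 0], [0.019, 0.003, 0], [0.019, 0.004, 0], [0.019, 0.004, 0], [0, 0, 0], [0, 0, 0]]' --delta_pos '[[0.02, -0.1, -0.17], [0.02, -0.1, -0.17], [0.02, -0.09, -0.18], [0.02, -0.09, -0.18], [0.01, -0.08, -0.19], [0.01, -0.08, -0.19], [0, 0, 0], [0, 0, 0]]' --claw '[-1, -1, -1, -1, -1, -1, -1, -1]'

```text
time_s: 18.5
ee_pos: [0.5766, 0.098, 0.1273]
tcp_rot: [-1.793, -2.149, -0.368]
contact_force: [-3.2, -9.7, 3.9]
gripper_width: 0.198
finger_force: 52.4
```

Run:
```python
from geo import *
st();tau("L",.27);plan(*target("L",tip=.27))
a=eyes.grab_frame("scene")[:,:,::-1];b=cv2.imread("pics/scene0.png")
t=eyes.grab_frame("top")[:,:,::-1];t0=cv2.imread("pics/top0.png")
cv2.imwrite("pics/s5.png",np.vstack([cv2.resize(i[y:y+70,x:x+180],None,fx=4,fy=4,interpolation=cv2.INTER_CUBIC) for i,x,y in((a,330,190),(t,110,165))]))
xs=np.arange(.03,.12,.005)
for n,i,j in(("scene",a,b),("top",t,t0)):
  for y in(-.03,0,.03):
    uv=proj(n,dock2w(Q["L"],np.c_[xs,xs*0+y,xs*0+.004])).round().astype(int)
    print(n,y,[f"{i[v,u].mean():.0f}/{j[v,u].mean():.0f}" for u,v in uv])
```

```text
t 18.5 p [0.5766 0.098  0.1273] F [-3.18 -9.7   3.89] T [-1.104  0.481  0.195] w 0.198 ff 52.4 q [-0.14  0.32  1.78  0.42  1.21 -0.5 ]
tau [(0.15, 0.24), (0.175, 0.4), (0.2, 0.57)] tip geom 0.261
target [0.5771 0.0983 0.1274] delta_pos units [0.02 0.01 0.01] rot units [ 0.011 -0.001 -0.   ] min rows 0.1
scene -0.03 ['178/171', '162/159', '154/153', '143/143', '112/106', '25/26', '22/18', '21/23', '42/38', '94/88', '106/101', '114/108', '110/109', '106/103', '107/101', '114/109', '110/103', '108/104']
scene 0 ['67/67', '83/79', '97/94', '93/89', '47/43', '34/34', '24/20', '21/23', '20/24', '21/19', '27/24', '149/146', '246/243', '247/245', '247/246', '247/245', '247/246', '247/246']
scene 0.03 ['46/52', '43/48', '52/47', '50/49', '49/45', '58/52', '47/44', '49/48', '50/47', '92/93', '164/161', '231/227', '243/238', '247/244', '246/245', '246/244', '246/244', '246/244']
top -0.03 ['146/145', '146/144', '148/165', '146/165', '148/171', '147/172', '150/171', '179/171', '185/172', '185/170', '186/172', '184/171', '185/172', '185/171', '186/172', '186/171', '186/172', '187/171']
top 0 ['145/144', '145/146', '146/162', '148/170', '150/174', '147/174', '151/173', '184/174', '187/174', '188/175', '187/174', '188/173', '189/175', '187/173', '188/174', '188/174', '187/173', '188/174']
top 0.03 ['135/137', '122/129', '134/139', '138/146', '125/148', '138/172', '152/172', '180/173', '187/172', '185/173', '187/173', '187/172', '187/172', '185/173', '186/172', '186/171', '186/172', '187/172']
```

View pics/s5.png

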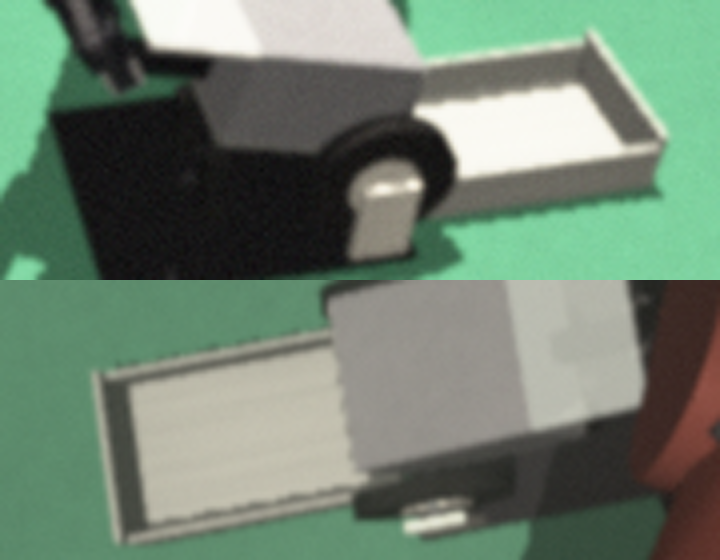

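The crop shows bare tray floor from x≈65 mm on (top-crop edge ~(350,400)), so the blank is either still inside or leaning at the mouth. I'll relieve the grip stress and measure the load properly with averaged readings.

send_rows --rot '[[0.005, 0, 0], [0.006, 0, 0], [0, 0, 0], [0, 0, 0], [0, 0, 0], [0, 0, 0], [0, 0, 0], [0, 0, 0]]' --delta_pos '[[0.01, -0.02, 0], [0.01, -0.02, 0], [0, -0.01, 0], [0, 0, 0], [0, 0, 0], [0, 0, 0], [0, 0, 0], [0, 0, 0]]' --claw '[-1, -1, -1, -1, -1, -1, -1, -1]'

```text
time_s: 19.27
ee_pos: [0.5767, 0.0977, 0.1265]
tcp_rot: [-1.783, -2.141, -0.385]
contact_force: [-1.7, -7.1, 0.4]
gripper_width: 0.201
finger_force: 51.7
```

```bash
cat >> geo.py <<'E'
def avg(S,n=6):
    A=[]
    for _ in range(n):
        s=env.sense();A.append(np.r_[s["contact_force"],s["ft_torque"]]);eyes.grab_frame("top")
    A=np.array(A);m=A.mean(0);F,T=m[:3],m[3:];R=Ro.from_rotvec(s["tcp_rot"]);z=R.as_matrix()[:,2]
    yd=np.array([-np.sin(Q[S][2]),np.cos(Q[S][2]),0]);r=s["ee_pos"]-dock2w(Q[S],(0,0,.055))[0]
    xd=np.array([np.cos(Q[S][2]),np.sin(Q[S][2]),0]);T0=(.31/np.sin(np.radians(40)))*(xd@z)
    print("F",F.round(2),"sd",A.std(0).round(2),"tau",[(d,round(float(yd@(np.cross(r,-F)-T+np.cross(d*z,F))+T0),2)) for d in (0,.1,.15,.175,.2)],"tip",round(float(np.arctan2(r[2],-(xd@r))-np.arctan2(.03,.170)),3))
E
python3 - <<'E'
from geo import *
avg("L")
E
```

```text
F [-1.92 -6.57 -0.36] sd [0.56 0.4  0.44 0.03 0.03 0.03] tau [(0, -0.67), (0.1, -0.09), (0.15, 0.19), (0.175, 0.33), (0.2, 0.48)] tip 0.256
```

send_rows --rot '[[0, 0, 0], [0, 0, 0], [0, 0, 0], [0, 0, 0], [0, 0, 0], [0, 0, 0], [0, 0, 0], [0, 0, 0]]' --delta_pos '[[0, -0.02, 0], [0, 0, 0], [0, 0, 0], [0, 0, 0], [0, 0, 0], [0, 0, 0], [0, 0, 0], [0, 0, 0]]' --claw '[-1, -1, -1, -1, -1, -1, -1, -1]'

```text
time_s: 20.23
ee_pos: [0.5767, 0.0977, 0.1265]
tcp_rot: [-1.783, -2.14, -0.386]
contact_force: [-1.4, -5.7, -1.6]
gripper_width: 0.207
finger_force: 51.5
```

Run:
```python
from geo import *
avg("L")
```

```text
F [-1.66 -5.65 -1.12] sd [0.54 0.45 0.55 0.02 0.03 0.02] tau [(0, -0.58), (0.1, -0.05), (0.15, 0.21), (0.175, 0.34), (0.2, 0.47)] tip 0.256
```

send_rows --rot '[[0, 0, 0], [0, 0, 0], [0, 0, 0], [0, 0, 0], [0, 0, 0], [0, 0, 0], [0, 0, 0], [0, 0, 0]]' --delta_pos '[[0, -0.02, 0], [0, -0.02, 0], [0, -0.02, 0], [0, 0, 0], [0, 0, 0], [0, 0, 0], [0, 0, 0], [0, 0, 0]]' --claw '[-1, -1, -1, -1, -1, -1, -1, -1]'

```text
time_s: 21.2
ee_pos: [0.5766, 0.0978, 0.127]
tcp_rot: [-1.781, -2.136, -0.39]
contact_force: [-0.4, 1.1, -4.4]
gripper_width: 0.201
finger_force: 50.8
```

Run:
```python
from geo import *
avg("L")
```

```text
F [-0.84  0.92 -5.05] sd [0.65 0.51 0.44 0.06 0.02 0.03] tau [(0, 0.01), (0.1, 0.12), (0.15, 0.18), (0.175, 0.21), (0.2, 0.24)] tip 0.26
```

With d = 0.15, tau is a consistent 0.19 Nm, so the blank no longer loads the skip; it is out or hanging at the mouth. I'll re-tip briskly to just short of the stop to clear it.

Run:
```python
from geo import *
s=env.sense();a=(s["ee_pos"],Ro.from_rotvec(s["tcp_rot"]))
for t in [.34,.42,.5,.58,.66,.74,.82,.9]:
    b=target("L",tip=t);print(t,((b[0]-a[0])/.025).round(3),((b[1]*a[1].inv()).as_rotvec()/(np.pi/2)).round(4));a=b
```

```text
0.34 [-0.018  0.231  0.439] [-0.0474 -0.0099  0.0001]
0.42 [-0.051  0.28   0.467] [-0.0501 -0.0092  0.    ]
0.5 [-0.058  0.316  0.443] [-0.0501 -0.0092 -0.    ]
0.58 [-0.064  0.35   0.416] [-0.0501 -0.0092  0.    ]
0.66 [-0.07   0.381  0.386] [-0.0501 -0.0092  0.    ]
0.74 [-0.075  0.411  0.354] [-0.0501 -0.0092  0.    ]
0.82 [-0.08   0.437  0.32 ] [-0.0501 -0.0092  0.    ]
0.9 [-0.084  0.461  0.283] [-0.0501 -0.0092 -0.    ]
```

send_rows --rot '[[-0.047, -0.01, 0], [-0.05, -0.009, 0], [-0.05, -0.009, 0], [-0.05, -0.009, 0], [-0.05, -0.009, 0], [-0.05, -0.009, 0], [-0.05, -0.009, 0], [-0.05, -0.009, 0]]' --delta_pos '[[-0.02, 0.22, 0.44], [-0.05, 0.28, 0.47], [-0.06, 0.32, 0.44], [-0.06, 0.35, 0.42], [-0.07, 0.38, 0.39], [-0.07, 0.41, 0.35], [-0.08, 0.44, 0.32], [-0.08, 0.46, 0.28]]' --claw '[-1, -1, -1, -1, -1, -1, -1, -1]'

```text
time_s: 22.17
ee_pos: [0.5635, 0.17, 0.2055]
tcp_rot: [1.911, 2.289, -0.196]
contact_force: [-2.0, 0.5, -8.4]
gripper_width: 0.202
finger_force: 52.8
```

send_rows --rot '[[0, 0, 0], [0, 0, 0], [0.05, 0.009, 0], [-0.05, -0.009, 0], [0.05, 0.009, 0], [-0.05, -0.009, 0], [0, 0, 0], [0, 0, 0]]' --delta_pos '[[0, 0, 0], [0, 0, 0], [0.08, -0.46, -0.28], [-0.08, 0.46, 0.28], [0.08, -0.46, -0.28], [-0.08, 0.46, 0.28], [0, 0, 0], [0, 0, 0]]' --claw '[-1, -1, -1, -1, -1, -1, -1, -1]'

```text
time_s: 22.83
ee_pos: [0.5641, 0.167, 0.205]
tcp_rot: [1.912, 2.29, -0.197]
contact_force: [-4.1, -3.5, 0.5]
gripper_width: 0.199
finger_force: 55.3
```

```bash
cat >> geo.py <<'E'
def tray(S="L",z=.004,xs=np.arange(.01,.2,.01)):
    for n in("top","scene"):
        i=eyes.grab_frame(n)[:,:,::-1];j=cv2.imread(f"pics/{n}0.png")
        for y in(-.03,0,.03):
            uv=proj(n,dock2w(Q[S],np.c_[xs,xs*0+y,xs*0+z])).round().astype(int)
            print(n,y," ".join(f"{i[v,u].mean():.0f}/{j[v,u].mean():.0f}" for u,v in uv))
E
python3 - <<'E'
from geo import *
st();avg("L");tray();plan(*target("L",tip=.9))
s=env.sense();a=(s["ee_pos"],Ro.from_rotvec(s["tcp_rot"]))
for t in [.82,.74,.66,.58,.5,.42,.34,.27]:
    b=target("L",tip=t);print(t,((b[0]-a[0])/.025).round(3),((b[1]*a[1].inv()).as_rotvec()/(np.pi/2)).round(4));a=b
E
```

```text
t 22.8333 p [0.5641 0.167  0.205 ] F [-4.13 -3.53  0.49] T [-0.789  0.443 -0.246] w 0.199 ff 55.3 q [ 0.27  0.21  1.72 -0.21  1.24  0.16]
F [-3.9  -3.81 -0.25] sd [0.51 0.39 0.7  0.02 0.03 0.04] tau [(0, -0.33), (0.1, -0.04), (0.15, 0.11), (0.175, 0.18), (0.2, 0.25)] tip 0.88
top -0.03 25/147 27/146 29/145 48/165 45/171 45/171 48/172 45/172 47/172 47/172 48/172 76/172 82/172 82/170 136/172 190/172 190/170 187/170 187/168
top 0 153/144 146/148 130/144 46/162 47/174 45/173 44/174 47/174 46/175 45/174 44/173 65/174 82/174 80/173 100/173 193/172 190/172 190/169 188/168
top 0.03 50/122 51/138 46/137 46/139 47/148 47/172 44/172 45/173 45/172 47/172 47/172 56/172 84/172 82/170 83/170 101/169 95/168 93/166 97/165
scene -0.03 120/120 136/154 144/171 140/153 82/106 26/18 44/38 104/101 103/109 103/101 112/103 108/101 110/106 106/101 111/105 106/99 108/107 102/101 110/103
scene 0 21/22 34/32 71/67 97/94 46/43 24/20 19/24 25/24 238/243 248/246 248/246 248/246 248/245 248/245 248/245 247/245 247/244 247/244 245/241
scene 0.03 41/53 31/41 29/52 31/47 31/45 32/44 24/47 47/161 68/238 72/245 233/244 247/245 247/244 247/244 247/244 247/245 247/244 246/244 245/242
target [0.5641 0.1696 0.2049] delta_pos units [-0.    0.1  -0.01] rot units [-0.    -0.002  0.001] min rows 0.1
0.82 [ 0.083 -0.362 -0.289] [0.0501 0.0069 0.0012]
0.74 [ 0.08  -0.437 -0.32 ] [ 0.0501  0.0092 -0.    ]
0.66 [ 0.075 -0.411 -0.354] [ 0.0501  0.0092 -0.    ]
0.58 [ 0.07  -0.381 -0.386] [ 0.0501  0.0092 -0.    ]
0.5 [ 0.064 -0.35  -0.416] [ 0.0501  0.0092 -0.    ]
0.42 [ 0.058 -0.316 -0.443] [0.0501 0.0092 0.    ]
0.34 [ 0.051 -0.28  -0.467] [ 0.0501  0.0092 -0.    ]
0.27 [ 0.039 -0.214 -0.427] [0.0438 0.008  0.    ]
```

send_rows --rot '[[0.025, 0.004, 0], [0.025, 0.004, 0], [0.025, 0.004, 0], [0.025, 0.004, 0], [0.025, 0.005, 0], [0.025, 0.005, 0], [0.025, 0.005, 0], [0.025, 0.005, 0]]' --delta_pos '[[0.04, -0.19, -0.145], [0.04, -0.19, -0.145], [0.04, -0.22, -0.16], [0.04, -0.22, -0.16], [0.04, -0.205, -0.18], [0.035, -0.205, -0.18], [0.035, -0.19, -0.19], [0.035, -0.19, -0.19]]' --claw '[-1, -1, -1, -1, -1, -1, -1, -1]'

```text
time_s: 23.9
ee_pos: [0.5716, 0.1258, 0.1714]
tcp_rot: [-1.952, -2.34, -0.113]
contact_force: [-5.7, -4.0, -0.5]
gripper_width: 0.2
finger_force: 55.6
```

send_rows --rot '[[0.025, 0.005, 0], [0.025, 0.005, 0], [0.025, 0.005, 0], [0.025, 0.005, 0], [0.025, 0.005, 0], [0.025, 0.005, 0], [0.022, 0.004, 0], [0.022, 0.004, 0]]' --delta_pos '[[0.03, -0.175, -0.21], [0.03, -0.175, -0.21], [0.03, -0.16, -0.22], [0.03, -0.16, -0.22], [0.025, -0.14, -0.23], [0.025, -0.14, -0.23], [0.02, -0.11, -0.21], [0.02, -0.11, -0.21]]' --claw '[-1, -1, -1, -1, -1, -1, -1, -1]'

```text
time_s: 24.57
ee_pos: [0.5769, 0.0968, 0.1269]
tcp_rot: [-1.784, -2.138, -0.383]
contact_force: [-5.7, -3.1, -1.9]
gripper_width: 0.203
finger_force: 55.3
```

Run:
```python
from geo import *
st();avg("L");tray();plan(*target("L",tip=.27));plan(*target("L",tip=0))
```

```text
t 24.5667 p [0.5769 0.0968 0.1269] F [-5.68 -3.15 -1.93] T [-1.043  0.507  0.263] w 0.203 ff 55.3 q [-0.15  0.33  1.78  0.43  1.22 -0.52]
F [-5.45 -5.01 -0.66] sd [1.08 0.91 0.84 0.19 0.15 0.06] tau [(0, -0.39), (0.1, -0.0), (0.15, 0.19), (0.175, 0.29), (0.2, 0.38)] tip 0.258
top -0.03 145/147 149/146 146/145 147/165 147/171 155/171 186/172 187/172 185/172 185/172 186/172 186/172 186/172 186/170 187/172 185/172 185/170 182/170 182/168
top 0 147/144 145/148 145/144 146/162 149/174 151/173 188/174 189/174 189/175 189/174 189/173 188/174 188/174 189/173 186/173 187/172 187/172 185/169 184/168
top 0.03 114/122 137/138 136/137 135/139 125/148 153/172 187/172 186/173 187/172 187/172 187/172 187/172 185/172 185/170 184/170 183/169 183/168 182/166 182/165
scene -0.03 128/120 157/154 177/171 152/153 113/106 22/18 42/38 105/101 111/109 105/101 108/103 106/101 110/106 108/101 109/105 106/99 110/107 102/101 108/103
scene 0 21/22 34/32 70/67 99/94 44/43 27/20 21/24 27/24 246/243 248/246 248/246 248/246 248/245 248/245 247/245 247/245 247/244 246/244 244/241
scene 0.03 55/53 42/41 45/52 49/47 47/45 49/44 47/47 165/161 242/238 247/245 247/244 247/245 248/244 247/244 246/244 246/245 246/244 246/244 245/242
target [0.5771 0.0983 0.1274] delta_pos units [ 0.01  0.05 -0.  ] rot units [ 0.003 -0.003 -0.001] min rows 0.0
target [0.5796 0.0848 0.0835] delta_pos units [ 0.11 -0.49 -1.76] rot units [ 0.172  0.028 -0.001] min rows 2.2
```

send_rows --rot '[[0.022, 0.003, 0], [0.022, 0.003, 0], [0.022, 0.004, 0], [0.022, 0.004, 0], [0.021, 0.004, 0], [0.021, 0.003, 0], [0.021, 0.003, 0], [0.021, 0.003, 0]]' --delta_pos '[[0.02, -0.09, -0.2], [0.02, -0.08, -0.21], [0.01, -0.07, -0.21], [0.01, -0.06, -0.22], [0.01, -0.05, -0.22], [0.01, -0.05, -0.23], [0.01, -0.04, -0.23], [0.01, -0.03, -0.23]]' --claw '[-1, -1, -1, -1, -1, -1, -1, -1]'

```text
time_s: 25.63
ee_pos: [0.5793, 0.0838, 0.0831]
tcp_rot: [-1.626, -1.956, -0.593]
contact_force: [-7.5, -23.0, 32.2]
gripper_width: 0.2
finger_force: 61.7
```

Run:
```python
from geo import *
st();plan(*target("L"))
for n in("top","scene"):
    i=eyes.grab_frame(n).astype(float).mean(2);j=cv2.imread(f"pics/{n}0.png").astype(float).mean(2)
    c=proj(n,dock2w(Q["L"],[(0,.055,0),(0,-.055,0),(.205,-.055,0),(.205,.055,0),(0,.055,.1),(0,-.055,.1)])).astype(int)
    x0,y0=c.min(0)-2;x1,y1=c.max(0)+3
    d=cv2.GaussianBlur(i-j,(0,0),1)[y0:y1,x0:x1];print(n,(x0,y0));print("\n".join(" ".join(f"{v:4.0f}" for v in r[::4]) for r in d[::4]))
```

```text
t 25.6333 p [0.5793 0.0838 0.0831] F [ -7.53 -22.98  32.25] T [-0.09   1.396  1.006] w 0.2 ff 61.7 q [-0.27  0.49  1.74  0.64  1.32 -0.75]
target [0.5796 0.0848 0.0835] delta_pos units [0.01 0.04 0.02] rot units [ 0.001  0.001 -0.001] min rows 0.0
top (np.int64(137), np.int64(165))
  12   13   13   13   13   13   13   13   12   12   12   13   13   13    9    7    7    9   11   13   15   16   17
  13   13   13   13   13   13   13   13   12   13   13   13   13   11    6    7   16   16   16   17   17   17   16
  13   13   12   13   13   13   13   13   13   13   13   13   13   12    6    6   15   17   17   16   16   17   17
  13   13   13   13   12   13   13   13   13   12   13   13   13   14   14   15   18   17   16   17   17   16   17
  13   13   13   13   13   13   12   14   13   15   15   14   13   13   15   17   17   17   17   18   17   18   17
  13   12   14   14   15   14   14   13   14   15   17   18   19   20   20   17   -9   17   17   17   17   17   17
  14   12   13   14   16   18   19   19   19   20   20   20   20   20   19  -17  -49   16   17   17   16   17   17
   8   11   
[... 2509 characters left out ...]
    2    4    4    3    3    2    7    4    4    4    4    5    6    7    8   10   10    9    9    9
   2    2    2    3    4    9   10   11    5    3    5    8    9    9    8    8    8    7    7    8    6    8    7   10
   1    2    2    4    9   11   10   10    8    3    6    8    7    8    7    7    8    7    8    7    6    7    7    9
   2    3    4    2    7    9    8    9    5    5    8    7    6    7    6    7    8    7    7    9    9   10    9    9
   2    4   -0    2    6    9    9    9    4    6    7    8    9    9    9   10   10   10   10   10    9   10   10   10
   1    2    1    3    8    8   10    8    6    6   10   10   12   10   11   10   10   11   10   10   10   10   10   10
```

Run:
```python
from geo import *
o=(197,199)
for z in(.01,.03,.05,.07,.085):
    r=least_squares(lambda X:proj("top",dock2w(Q["L"],(X[0],X[1],z)))[0]-o,[.02,0]);print(z,r.x.round(4))
print("roof front",[ (x,proj("top",dock2w(Q["L"],(x,0,.134)))[0].round(1)) for x in(0,.006,.01)])
i=eyes.grab_frame("top").astype(int);j=cv2.imread("pics/top0.png")[:,:,::-1].astype(int)
print("top");print("\n".join(f"{v}: "+" ".join(f"{i[v,u].mean()-j[v,u].mean():4.0f}" for u in range(192,212)) for v in range(183,213,2)))
print("abs top");print("\n".join(f"{v}: "+" ".join(f"{i[v,u].mean():4.0f}" for u in range(192,212)) for v in range(187,209,4)))
i=eyes.grab_frame("scene").astype(int);j=cv2.imread("pics/scene0.png")[:,:,::-1].astype(int)
print("scene");print("\n".join(f"{v}: "+" ".join(f"{i[v,u].mean()-j[v,u].mean():4.0f}" for u in range(420,442)) for v in range(205,228)))
```

```text
0.01 [ 0.0578 -0.0015]
0.03 [0.0519 0.0018]
0.05 [0.0461 0.0051]
0.07 [0.0403 0.0085]
0.085 [0.0359 0.011 ]
roof front [(0, array([205.2, 188.8])), (0.006, array([202.5, 189.3])), (0.01, array([200.8, 189.7]))]
top
183:   19   20   18   22   20   19   20   20   17   13   17   17   18   17   15   17   16   18   17   17
185:   19   20   20   19   19   20   17    9   -7  -23    1   16   18   16   18   15   16   18   17   19
187:   21   19   21   20   20   12   -6  -34  -55  -53  -18   10   16   18   16   17   17   17   15   17
189:   20   20   20   18   12  -15  -46  -61  -63  -58  -30    7   18   17   17   16   17   16   17   17
191:   22   20   18   14  -18  -46  -62  -63  -63  -63  -44   -2   13   18   15   16   15   17   16   17
193:   22   20   19    2  -34  -62  -65  -67  -65  -64  -55  -21    9   17   17   18   18   18   16   17
195:   19   18   16   -7  -43  -64  -66  -67  -67  -68  -62  -33    4   16   17   19   17   17   16   17
197:   19   19   16   -8  -45  -65  -67  -67  -69  -69  -68  -46   -2   15   16   17   17   18   18   19
199:   19   22   18    7  -28  -59  -69  -69 
[... 3278 characters left out ...]
   10    6
222:    6    5    4    9    5    6   11    4   -1    7   -3    6    5    5    5    5    9    7    4    8   10   10
223:    3    4    3    5    2    6    2    5   -1    1    4    0    4   10    0    7    7    3    2    6   10   12
224:    1    6    3    3    4    4    1    3    5    3    0    0    5    1    5   -0    3    6   10    5    8   11
225:   -0    1    5    4   -1    7   -3    4    4    2    1   -1   -1    1   -4    1    4   -1    0    4    2    4
226:    1   -2    2    5    4    1    1   -4    2    2    3    5    0    6    1    2   11   -5    1    6    4    7
227:    3    4   -1    1    7   -1    3   -1    2    4    3    4    6    5   -1    2    0    2    5    2   -1    3
```

send_rows --rot '[[0, 0, 0], [0, 0, 0], [0, 0, 0], [0, 0, 0], [0, 0, 0], [0, 0, 0], [0, 0, 0], [0, 0, 0]]' --delta_pos '[[0, 0.03, 0.05], [0, 0.03, 0.04], [0, 0, 0], [0, 0, 0], [0, 0, 0], [0, 0, 0], [0, 0, 0], [0, 0, 0]]' --claw '[-1, -1, -1, -1, -1, -1, -1, -1]'

```text
time_s: 26.5
ee_pos: [0.5793, 0.0841, 0.0848]
tcp_rot: [-1.629, -1.96, -0.589]
contact_force: [-8.6, -14.8, -1.3]
gripper_width: 0.202
finger_force: 56.5
```

Run:
```python
from geo import *
ph=np.linspace(0,2*np.pi,60)
def disc(c,z0,pitch):
    P=np.array([(.035*np.cos(a),.035*np.sin(a),h) for h in(0,.024) for a in ph])
    return Ro.from_euler("y",pitch).apply(P)+[c,0,z0]
t=eyes.grab_frame("top").astype(int).mean(2);t0=cv2.imread("pics/top0.png").mean(2)
s=eyes.grab_frame("scene").astype(int).mean(2);s0=cv2.imread("pics/scene0.png").mean(2)
mt=(t-t0)[180:214,185:225]<-20; ms=(s-s0)[205:228,415:445]<-12
print("top rows/cols",180+np.where(mt)[0].min(),180+np.where(mt)[0].max(),185+np.where(mt)[1].min(),185+np.where(mt)[1].max())
roofx=proj("top",dock2w(Q["L"],[(.006,-.05,.134),(.006,.05,.134)]))
def ev(c,z0,p):
    W=dock2w(Q["L"],disc(c,z0,p));u=proj("top",W);h=cv2.convexHull(u.astype(np.float32))
    m=np.zeros((400,640),np.uint8);cv2.fillConvexPoly(m,h.round().astype(int),1)
    rf=proj("top",dock2w(Q["L"],[(.006,-.05,.134),(.006,.05,.134),(-.1,.05,.134),(-.1,-.05,.134)]));cv2.fillConvexPoly(m,rf.round().astype(int),0)
    m=m[180:214,185:225]>0;iou=(m&mt).sum()/(m|mt).sum()
    v=proj("scene",W);return iou,v.min(0).round(),v.max(0).round()
R=[]
for p in np.arange(0,1.1,.1):
  for c in np.arange(-.02,.06,.004):
    for z0 in np.arange(.0,.064,.006):
      low=disc(c,z0,p)[:,2].min()
      if low>-.001: R.append((*ev(c,z0,p),round(p,1),round(c,3),round(z0,3),round(low,3)))
R.sort(key=lambda r:-r[0])
for r in R[:14]: print(round(r[0],2),"scene",r[1],r[2],"pitch",r[3],"c",r[4],"z",r[5],"low",r[6])
print("level on floor:",max((ev(c,.058,0)[0],c) for c in np.arange(-.02,.03,.002)))
```

```text
top rows/cols 185 208 196 204
0.94 scene [405. 210.] [434. 235.] pitch 0.2 c 0.012 z 0.024 low 0.017
0.93 scene [406. 212.] [434. 237.] pitch 0.0 c 0.016 z 0.018 low 0.018
0.93 scene [405. 210.] [434. 235.] pitch 0.1 c 0.012 z 0.024 low 0.021
0.91 scene [406. 213.] [435. 238.] pitch 0.1 c 0.016 z 0.012 low 0.009
0.91 scene [405. 209.] [434. 234.] pitch 0.3 c 0.008 z 0.03 low 0.02
0.91 scene [405. 212.] [434. 237.] pitch 0.2 c 0.012 z 0.018 low 0.011
0.9 scene [405. 212.] [434. 237.] pitch 0.3 c 0.012 z 0.018 low 0.008
0.89 scene [405. 207.] [434. 232.] pitch 0.3 c 0.008 z 0.036 low 0.026
0.89 scene [404. 207.] [434. 232.] pitch 0.2 c 0.008 z 0.036 low 0.029
0.89 scene [405. 210.] [433. 235.] pitch 0.0 c 0.012 z 0.024 low 0.024
0.89 scene [405. 207.] [434. 232.] pitch 0.4 c 0.008 z 0.036 low 0.022
0.88 scene [406. 213.] [434. 239.] pitch 0.0 c 0.016 z 0.012 low 0.012
0.88 scene [405. 208.] [434. 234.] pitch 0.0 c 0.012 z 0.03 low 0.03
0.88 scene [407. 215.] [435. 240.] pitch 0.0 c 0.02 z 0.006 low 0.006
level on floor: (np.float64(0.7124183006535948), np.float64(0.001999999999999981))
```

The image difference fit puts the blank near-level at dock x≈12–16 mm with its underside ~15 mm up. So it is out of the skip but caught on the tray's low near wall. I'll release the skip, then press on the blank's exposed front rim with closed fingertips and drag it into the tray.

send_rows --rot '[[0, 0, 0], [0, 0, 0], [0, 0, 0], [0, 0, 0], [0, 0, 0], [0, 0, 0], [0, 0, 0], [0, 0, 0]]' --delta_pos '[[0, 0, 0], [0, 0, 0], [0, 0, 0], [0, 0, 0], [0.06, -0.34, 0.42], [0.06, -0.34, 0.42], [0.06, -0.34, 0.42], [0.06, -0.34, 0.42]]' --claw '[0.1, 0.1, 0.1, 0.1, 0.1, 0.1, 0.1, 0.1]'

```text
time_s: 27.27
ee_pos: [0.587, 0.0541, 0.1302]
tcp_rot: [-1.625, -1.953, -0.6]
contact_force: [0.7, 0.1, 0.0]
gripper_width: 0.548
finger_force: 0.0
```

send_rows --rot '[[0, 0, 0], [0, 0, 0], [0, 0, 0], [0, 0, 0], [0, 0, 0], [0, 0, 0], [0, 0, 0], [0, 0, 0]]' --delta_pos '[[0.06, -0.34, 0.42], [0.06, -0.34, 0.42], [0, -0.2, 0.9], [0, 0, 1], [0, 0, 1], [0, 0, 1], [0, 0, 0.8], [0, 0, 0]]' --claw '[-1, -1, -1, -1, -1, -1, -1, -1]'

```text
time_s: 27.93
ee_pos: [0.5916, 0.032, 0.2732]
tcp_rot: [-1.626, -1.96, -0.606]
contact_force: [0.9, 0.2, 0.6]
gripper_width: 0.002
finger_force: 0.0
```

```bash
cat >> geo.py <<'E'
def over(S,x,y,ztip,lean):
    """TCP pose with the fingertips at dock (x,y,ztip)"""
    R=target(S,lean=lean)[1];return dock2w(Q[S],(x,y,ztip))[0]-.017*R.as_matrix()[:,2],R
E
python3 - <<'E'
from geo import *
st()
t=eyes.grab_frame("top").astype(int).mean(2)
print("top abs");print("\n".join(f"{v}: "+" ".join(f"{t[v,u]:4.0f}" for u in range(192,212)) for v in range(183,213,4)))
a=plan(*over("L",.06,0,.25,-25));b=plan(*over("L",.055,0,.08,-25),*a);plan(*over("L",.042,0,.034,-25),*b)
E
```

```text
t 27.9333 p [0.5916 0.032  0.2732] F [0.85 0.15 0.62] T [-0.282 -0.124 -0.033] w 0.002 ff 0.0 q [-0.35  0.28  1.61  0.6   1.62 -0.62]
top abs
183:  195  197  198  197  197  199  199  199  192  178  185  183  173  171  171  172  171  172  174  174
187:  200  202  204  203  203  198  176  145  125  123  155  187  182  173  173  174  173  174  174  173
191:  200  200  198  192  163  130  115  112  114  114  131  166  169  169  172  174  173  174  173  174
195:  204  205  200  177  139  117  114  113  113  113  115  136  180  179  174  174  175  175  174  174
199:  205  205  205  193  155  122  112  111  113  112  113  121  153  184  181  172  172  173  173  174
203:  203  202  203  203  198  179  151  126  116  113  112  112  132  177  185  176  172  173  172  172
207:  207  206  206  206  206  205  204  203  195  180  156  131  124  142  183  182  175  172  170  171
211:  203  203  204  205  204  206  205  206  206  204  195  175  160  139  131  135  126  115  101   94
target [0.5371 0.3169 0.2654] delta_pos units [-2.15 11.39 -0.21] rot units [-0.712 -0.125 -0.003] min rows 11.4
target [0.538  0.312  0.0954] delta_pos units [ 0.04 -0.2  -6.8 ] rot units [0. 0. 0.] min rows 6.8
target [0.5403 0.2992 0.0494] delta_pos units [ 0.09 -0.51 -1.84] rot units [0. 0. 0.] min rows 1.8
```

send_rows --rot '[[-0.0593, -0.0104, 0], [-0.0593, -0.0104, 0], [-0.0593, -0.0104, 0], [-0.0593, -0.0104, 0], [-0.0593, -0.0104, 0], [-0.0593, -0.0104, 0], [-0.0593, -0.0104, 0], [-0.0593, -0.0104, 0]]' --delta_pos '[[-0.18, 0.95, 0], [-0.18, 0.95, 0], [-0.18, 0.95, 0], [-0.18, 0.95, 0], [-0.18, 0.95, 0], [-0.18, 0.95, 0], [-0.18, 0.95, 0], [-0.18, 0.95, 0]]' --claw '[-1, -1, -1, -1, -1, -1, -1, -1]'

```text
time_s: 28.65
ee_pos: [0.5524, 0.2237, 0.2664]
tcp_rot: [1.983, 2.379, -0.062]
contact_force: [-0.3, -0.8, -0.2]
gripper_width: 0.0
finger_force: 0.0
```

send_rows --rot '[[-0.0593, -0.0104, 0], [-0.0593, -0.0104, 0], [-0.0593, -0.0104, 0], [-0.0593, -0.0104, 0], [0, 0, 0], [0, 0, 0], [0, 0, 0], [0, 0, 0]]' --delta_pos '[[-0.18, 0.95, 0], [-0.18, 0.95, 0], [-0.18, 0.95, 0], [-0.18, 0.94, 0], [0, 0, -1], [0, 0, -1], [0, 0, -1], [0, 0, -1]]' --claw '[-1, -1, -1, -1, -1, -1, -1, -1]'

```text
time_s: 29.32
ee_pos: [0.534, 0.3178, 0.164]
tcp_rot: [1.782, 2.141, -0.402]
contact_force: [0.4, 0.2, 0.6]
gripper_width: 0.005
finger_force: 0.0
```

Run:
```python
from geo import *
st();b=plan(*over("L",.05,0,.07,-25));plan(*over("L",.042,0,.045,-25),*b)
# wrist-view ROI statistics: where would disc be
c=eyes.calibration("wrist");g=eyes.grab_frame("wrist");cv2.imwrite("pics/w4.png",g[:,:,::-1])
E=c["extrinsics"];f=200/np.tan(np.radians(c["fovy"]/2))
def wp(P):
    p=(dock2w(Q["L"],P)-E[:3,3])@E[:3,:3];th=np.arctan2(np.hypot(p[:,0],p[:,1]),-p[:,2]);d=p[:,:2]/np.linalg.norm(p[:,:2],axis=1)[:,None]
    return np.c_[c["cx"]+f*th*d[:,0],c["cy"]-f*th*d[:,1]]
xs=np.arange(-.03,.1,.005)
for z in(.012,.036):
    uv=wp(np.c_[xs,xs*0,xs*0+z]).round().astype(int);print(z,[(u,v) for u,v in uv[::6].tolist()],[int(g[v,u].mean()) if 0<=v<400 and 0<=u<640 else -1 for u,v in uv])
```

```text
t 29.3167 p [0.534  0.3178 0.164 ] F [0.36 0.22 0.61] T [0.173 0.029 0.033] w 0.005 ff 0.0 q [ 0.6   0.42  1.57 -0.4   1.36  0.54]
target [0.5389 0.307  0.0854] delta_pos units [ 0.19 -0.43 -3.14] rot units [-0.001 -0.006  0.   ] min rows 3.1
target [0.5403 0.2992 0.0604] delta_pos units [ 0.06 -0.31 -1.  ] rot units [0. 0. 0.] min rows 1.0
0.012 [(322, 208), (323, 186), (323, 160), (323, 131), (324, 99)] [59, 63, 64, 64, 66, 67, 68, 114, 113, 114, 114, 115, 115, 91, 63, 66, 66, 124, 190, 202, 202, 202, 203, 203, 204, 204]
0.036 [(322, 225), (323, 202), (323, 176), (323, 145), (324, 111)] [71, 83, 69, 58, 49, 65, 65, 66, 66, 67, 103, 113, 114, 116, 116, 116, 113, 63, 66, 65, 125, 201, 202, 204, 203, 204]
```

Wrist scan plus top view triangulate the front top edge at x≈51 mm, z≈34 mm, front slightly raised, so the blank sits on the near wall. Going in for the press.

Run:
```python
from geo import *
b=plan(*over("L",.045,0,.075,-25));b=plan(*over("L",.036,0,.048,-25),*b);b=plan(*over("L",.036,0,.038,-25),*b);plan(*over("L",.096,0,.030,-25),*b)
```

```text
target [0.5398 0.3021 0.0904] delta_pos units [ 0.35 -0.55 -2.69] rot units [ 0.002 -0.011  0.001] min rows 2.7
target [0.5414 0.2933 0.0634] delta_pos units [ 0.06 -0.35 -1.08] rot units [0. 0. 0.] min rows 1.1
target [0.5414 0.2933 0.0534] delta_pos units [ 0.   0.  -0.4] rot units [0. 0. 0.] min rows 0.4
target [0.5306 0.3523 0.0454] delta_pos units [-0.43  2.36 -0.32] rot units [0. 0. 0.] min rows 2.4
```

send_rows --rot '[[0, -0.003, 0], [0.001, -0.003, 0], [0.001, -0.003, 0], [0, -0.002, 0], [0, 0, 0], [0, 0, 0], [0, 0, 0], [0, 0, 0]]' --delta_pos '[[0.09, -0.13, -0.67], [0.09, -0.14, -0.67], [0.09, -0.14, -0.67], [0.08, -0.14, -0.68], [0.03, -0.18, -0.54], [0.03, -0.17, -0.54], [0, 0, 0], [0, 0, 0]]' --claw '[-1, -1, -1, -1, -1, -1, -1, -1]'

```text
time_s: 30.03
ee_pos: [0.5446, 0.2945, 0.0715]
tcp_rot: [1.783, 2.13, -0.382]
contact_force: [0.2, 0.7, -0.5]
gripper_width: 0.003
finger_force: 0.0
```

send_rows --rot '[[0, 0, 0], [0, 0, 0], [0, 0, 0], [0, 0, 0], [0, 0, 0], [0, 0, 0], [0, 0, 0], [0, 0, 0]]' --delta_pos '[[0, 0, -0.06], [0, 0, -0.06], [0, 0, -0.06], [0, 0, -0.06], [0, 0, 0], [0, 0, 0], [0, 0, 0], [0, 0, 0]]' --claw '[-1, -1, -1, -1, -1, -1, -1, -1]'

```text
time_s: 30.7
ee_pos: [0.5453, 0.2955, 0.0667]
tcp_rot: [1.782, 2.13, -0.378]
contact_force: [0.1, 0.7, -0.9]
gripper_width: -0.0
finger_force: 0.0
```

Run:
```python
from geo import *
st();plan(*over("L",.036,0,.038,-25))
```

```text
t 30.7 p [0.5453 0.2955 0.0667] F [ 0.12  0.66 -0.9 ] T [ 0.202  0.059 -0.011] w -0.0 ff 0.0 q [ 0.57  0.53  1.62 -0.44  1.18  0.6 ]
target [0.5414 0.2933 0.0534] delta_pos units [-0.16 -0.09 -0.53] rot units [-0.004  0.007  0.001] min rows 0.5
```

send_rows --rot '[[0, 0, 0], [0, 0, 0], [0, 0, 0], [0, 0, 0], [0, 0, 0], [0, 0, 0], [0, 0, 0], [0, 0, 0]]' --delta_pos '[[-0.04, -0.02, -0.08], [-0.04, -0.02, -0.08], [-0.04, -0.02, -0.08], [-0.04, -0.02, -0.06], [0, 0, -0.06], [0, 0, -0.06], [0, 0, -0.05], [0, 0, 0]]' --claw '[-1, -1, -1, -1, -1, -1, -1, -1]'

```text
time_s: 31.37
ee_pos: [0.541, 0.2935, 0.0563]
tcp_rot: [1.783, 2.129, -0.381]
contact_force: [-2.8, 0.1, 7.0]
gripper_width: 0.0
finger_force: 3.6
```

Run:
```python
from geo import *
st();plan(*over("L",.036,0,.038,-25))
```

```text
t 31.3667 p [0.541  0.2935 0.0563] F [-2.84  0.12  6.97] T [-0.322  0.561 -0.233] w 0.0 ff 3.6 q [ 0.57  0.54  1.64 -0.44  1.17  0.61]
target [0.5414 0.2933 0.0534] delta_pos units [ 0.02 -0.01 -0.12] rot units [-0.003  0.007  0.001] min rows 0.1
```

send_rows --rot '[[0, 0, 0], [0, 0, 0], [0, 0, 0], [0, 0, 0], [0, 0, 0], [0, 0, 0], [0, 0, 0], [0, 0, 0]]' --delta_pos '[[0, 0, -0.06], [-0.02, 0.1, -0.05], [-0.03, 0.15, -0.03], [-0.03, 0.15, -0.03], [-0.03, 0.15, -0.03], [-0.03, 0.15, -0.03], [-0.03, 0.15, 0], [0, 0, 0]]' --claw '[-1, -1, -1, -1, -1, -1, -1, -1]'

```text
time_s: 32.03
ee_pos: [0.5372, 0.3157, 0.0493]
tcp_rot: [1.782, 2.13, -0.377]
contact_force: [-0.4, 0.2, 4.4]
gripper_width: 0.002
finger_force: 2.2
```

```bash
cat >> geo.py <<'E'
def scan():
    c=eyes.calibration("wrist");g=eyes.grab_frame("wrist");E=c["extrinsics"];f=200/np.tan(np.radians(c["fovy"]/2))
    xs=np.arange(0,.2,.005)
    for z in(.003,.027):
        for y in (-.025,0,.025):
            p=(dock2w(Q["L"],np.c_[xs,xs*0+y,xs*0+z])-E[:3,3])@E[:3,:3];th=np.arctan2(np.hypot(p[:,0],p[:,1]),-p[:,2]);d=p[:,:2]/np.linalg.norm(p[:,:2],axis=1)[:,None]
            uv=np.c_[c["cx"]+f*th*d[:,0],c["cy"]-f*th*d[:,1]].round().astype(int)
            print(z,y,[int(g[v,u].mean()) if 0<=v<400 and 0<=u<640 else -1 for u,v in uv])
E
python3 - <<'E'
from geo import *
st();scan()
E
```

```text
t 32.0333 p [0.5372 0.3157 0.0493] F [-0.41  0.25  4.43] T [-0.039  0.097 -0.056] w 0.002 ff 2.2 q [ 0.6   0.57  1.61 -0.43  1.18  0.63]
0.003 -0.025 [99, 106, 52, 50, 55, 54, 56, 78, 118, 121, 120, 182, 139, 119, 121, 120, 120, 121, 121, 122, 119, 121, 121, 121, 124, 123, 125, 127, 128, 128, 130, 130, 130, 128, 126, 125, -1, -1, -1, -1]
0.003 0 [39, 34, 39, 38, 37, 44, 41, 45, 59, 94, 124, 126, 200, 132, 125, 126, 127, 127, 128, 126, 126, 175, 127, 127, 126, 127, 126, 126, 128, 127, 127, 127, 126, 124, 124, 123, -1, -1, -1, -1]
0.003 0.025 [117, 89, 55, 58, 59, 59, 62, 114, 166, 201, 201, 201, 201, 201, 202, 201, 202, 203, 203, 124, 124, 124, 124, 123, 122, 123, 123, 121, 122, 121, 119, 119, 119, 117, 113, 116, -1, -1, -1, -1]
0.027 -0.025 [31, 31, 31, 35, 45, 118, 120, 99, 52, 54, 54, 55, 91, 123, 124, 124, 203, 201, 202, 123, 126, 125, 124, 124, 126, 126, 126, 125, 129, 129, 130, 132, 133, 131, 130, 128, -1, -1, -1, -1]
0.027 0 [48, 46, 48, 48, 48, 51, 52, 35, 37, 40, 37, 42, 43, 58, 64, 126, 127, 126, 127, 128, 125, 127, 126, 127, 127, 127, 126, 127, 126, 127, 128, 126, 126, 127, 125, 123, -1, -1, -1, -1]
0.027 0.025 [30, 28, 32, 35, 103, 117, 117, 62, 58, 58, 63, 62, 94, 125, 202, 202, 202, 202, 203, 202, 202, 203, 203, 203, 197, 123, 122, 122, 121, 120, 118, 118, 117, 117, 117, 116, -1, -1, -1, -1]
```

Dragging slipped: the wall friction beats the finger friction, and the blank did not move. Better to grip the disc across its diameter (70 mm < 85 mm) with the tool leaning in from the tray side, and carry it forward into the tray.

```bash
cat >> geo.py <<'E'
def overo(S,x,y,ztip,lean,back=0.,reach=.007):
    R=target(S,lean=lean)[1];return dock2w(Q[S],(x,y,ztip))[0]-(reach+back)*R.as_matrix()[:,2],R
E
python3 - <<'E'
from geo import *
b=plan(*overo("L",.018,0,.016,-35,.09));b=plan(*overo("L",.018,0,.016,-35,.03),*b);b=plan(*overo("L",.018,0,.016,-35),*b)
E
```

```text
target [0.5359 0.3232 0.0955] delta_pos units [-0.05  0.31  1.84] rot units [-0.113 -0.013 -0.   ] min rows 1.8
target [0.5421 0.2894 0.0463] delta_pos units [ 0.25 -1.35 -1.97] rot units [0. 0. 0.] min rows 2.0
target [0.5452 0.2725 0.0217] delta_pos units [ 0.12 -0.68 -0.98] rot units [0. 0. 0.] min rows 1.0
```

send_rows --rot '[[0, 0, 0], [0, 0, 0], [0, 0, 0], [0, 0, 0], [0, 0, 0], [0, 0, 0], [0, 0, 0], [0, 0, 0]]' --delta_pos '[[-0.02, 0.1, 0.4], [-0.02, 0.1, 0.5], [0, 0, 0.5], [0, 0, 0.5], [0, 0, 0.5], [0, 0, 0], [0, 0, 0], [0, 0, 0]]' --claw '[-1, -1, -1, -1, 0.74, 0.74, 0.74, 0.74]'

```text
time_s: 32.75
ee_pos: [0.5358, 0.3196, 0.1091]
tcp_rot: [1.783, 2.13, -0.378]
contact_force: [-0.7, -0.8, -0.3]
gripper_width: 0.561
finger_force: 0.0
```

Run:
```python
from geo import *
st()
t=eyes.grab_frame("top").astype(int).mean(2)
print("\n".join(f"{v}: "+" ".join(f"{t[v,u]:4.0f}" for u in range(188,212)) for v in range(183,213,4)))
scan()
b=plan(*overo("L",.018,0,.016,-35,.07))
```

```text
t 32.75 p [0.5358 0.3196 0.1091] F [-0.65 -0.84 -0.31] T [ 0.248  0.064 -0.022] w 0.561 ff 0.0 q [ 0.6   0.49  1.59 -0.42  1.26  0.6 ]
183:  154  158  159  159  162  163  164  163  166  164  164  165  158  146  155  150  143  142  143  141  142  143  144  144
187:  165  165  165  168  167  168  167  168  168  161  143  121  103  101  127  156  151  144  142  142  143  144  144  144
191:  166  166  167  166  164  165  164  160  138  108   94   91   91   93  108  136  140  138  143  145  143  144  142  144
195:  166  169  171  169  169  169  169  159  122   97   92   92   90   90   93  113  148  148  145  143  145  145  143  144
199:   93   91   93  101  103  120  154  159  135  103   90   90   90   91   92   98  126  153  150  145  142  144  143  144
203:   98  101  104  107  123  151  166  169  166  157  131  106   94   91   93   91  107  145  153  146  143  142  143  143
207:  160  169  171  172  170  170  170  170  169  171  169  168  165  152  130  108  101  116  151  150  145  142  141  140
211:  167  168  169  169  169  170  169  169  169  169  170  169  169  169  160  145  131 
[... 660 characters left out ...]
, 68, 71, 118, 119, 120, 122, 61, 61, 64, 63, 129, 128, 129, 206, 207, 206, 208, 208, 209, 208, 209, 132, 132, 133, 132, 132, 133, 132, 134, 134, 134, 133, 133, 131, 131, -1, -1, -1, -1]
0.027 0 [70, 69, 119, 119, 120, 121, 120, 120, 124, 62, 64, 67, 67, 130, 130, 208, 208, 131, 131, 132, 132, 132, 132, 131, 130, 131, 130, 130, 130, 128, 130, 130, 128, 129, 127, 125, -1, -1, -1, -1]
0.027 0.025 [68, 68, 120, 119, 120, 121, 120, 66, 66, 67, 70, 128, 206, 208, 208, 209, 208, 210, 210, 211, 212, 212, 214, 214, 214, 164, 128, 128, 128, 129, 127, 126, 125, 123, 122, 122, -1, -1, -1, -1]
target [0.538  0.3119 0.0791] delta_pos units [ 0.11 -0.29 -1.16] rot units [-0.112 -0.014  0.   ] min rows 1.4
```

send_rows --rot '[[-0.028, -0.004, 0], [-0.028, -0.004, 0], [-0.028, -0.003, 0], [-0.028, -0.003, 0], [0, 0, 0], [0, 0, 0], [0, 0, 0], [0, 0, 0]]' --delta_pos '[[0.03, -0.07, -0.29], [0.03, -0.07, -0.29], [0.03, -0.07, -0.29], [0.02, -0.08, -0.29], [0, 0, 0], [0.05, -0.3, -0.44], [0.05, -0.3, -0.44], [0.05, -0.3, -0.44]]' --claw '[0.78, 0.78, 0.78, 0.78, 0.78, 0.78, 0.78, 0.78]' --grip_force 25

```text
time_s: 33.52
ee_pos: [0.5427, 0.289, 0.0463]
tcp_rot: [1.681, 2.014, -0.526]
contact_force: [0.8, -1.2, -0.7]
gripper_width: 0.887
finger_force: 0.0
```

send_rows --rot '[[0, 0, 0], [0, 0, 0], [0, 0, 0], [0, 0, 0], [0, 0, 0], [0, 0, 0], [0, 0, 0], [0, 0, 0]]' --delta_pos '[[0.02, -0.09, -0.13], [0.02, -0.09, -0.13], [0.02, -0.09, -0.13], [0.02, -0.09, -0.13], [0, 0, 0], [0, 0, 0], [0, 0, 0], [0, 0, 0]]' --claw '[0.78, 0.78, 0.78, 0.78, 0.78, 0.78, 0.78, 0.78]'

```text
time_s: 34.18
ee_pos: [0.5438, 0.2817, 0.0369]
tcp_rot: [1.682, 2.012, -0.528]
contact_force: [-7.1, 0.8, 10.0]
gripper_width: 0.89
finger_force: 8.5
```

Run:
```python
from geo import *
st();plan(*overo("L",.018,0,.016,-35));scan()
```

```text
t 34.1833 p [0.5438 0.2817 0.0369] F [-7.15  0.77 10.03] T [-0.304  0.523 -0.549] w 0.89 ff 8.5 q [ 0.61  0.64  1.59 -0.58  1.26  0.71]
target [0.5452 0.2725 0.0217] delta_pos units [ 0.06 -0.37 -0.61] rot units [-0.     0.001  0.002] min rows 0.6
0.003 -0.025 [65, 66, 68, 68, 71, 70, 71, 136, 136, 137, 137, 216, 216, 195, 136, 135, 135, 135, 136, 136, 137, 136, 138, 138, 138, 138, 139, 139, 140, -1, -1, -1, -1, -1, -1, -1, -1, -1, -1, -1]
0.003 0 [66, 66, 68, 67, 68, 68, 68, 69, 141, 140, 140, 223, 140, 141, 141, 148, 142, 142, 145, 144, 145, 144, 144, 145, 148, 226, 225, 225, -1, -1, -1, -1, -1, -1, -1, -1, -1, -1, -1, -1]
0.003 0.025 [73, 71, 73, 73, 71, 73, 81, 136, 136, 137, 138, 138, 138, 138, 139, 139, 139, 140, 139, 139, 142, 142, 224, 222, 139, 137, 135, 133, 132, -1, -1, -1, -1, -1, -1, -1, -1, -1, -1, -1]
0.027 -0.025 [74, 131, 133, 134, 135, 76, 66, 66, 67, 66, 66, 67, 108, 111, 141, 156, 224, 223, 143, 142, 141, 142, 142, 143, 142, 143, 142, 144, 144, 144, -1, -1, -1, -1, -1, -1, -1, -1, -1, -1]
0.027 0 [73, 131, 130, 131, 132, 132, 122, 62, 63, 65, 68, 67, 68, 70, 123, 140, 141, 163, 142, 141, 142, 143, 143, 143, 145, 145, 144, 225, 225, -1, -1, -1, -1, -1, -1, -1, -1, -1, -1, -1]
0.027 0.025 [131, 132, 132, 131, 131, 71, 68, 71, 72, 68, 58, 55, 104, 107, 139, 139, 139, 140, 139, 141, 140, 140, 141, 142, 142, 196, 139, 139, 136, 134, -1, -1, -1, -1, -1, -1, -1, -1, -1, -1]
```

send_rows --rot '[[0, 0, 0], [0, 0, 0], [0, 0, 0], [0, 0, 0], [0, 0, 0], [0, 0, 0], [0, 0, 0], [0, 0, 0]]' --delta_pos '[[-0.03, 0.15, 0.22], [-0.03, 0.15, 0.22], [0, 0, 0], [0, 0, 0], [0, 0, 0], [0, 0, 0], [0, 0, 0], [0, 0, 0]]' --claw '[0.78, 0.78, 0.78, 0.78, 0.78, 0.78, 0.78, 0.78]'

```text
time_s: 34.9
ee_pos: [0.5429, 0.2882, 0.0446]
tcp_rot: [1.68, 2.014, -0.527]
contact_force: [-0.3, -0.4, -0.6]
gripper_width: 0.895
finger_force: 0.0
```

```bash
cat >> geo.py <<'E'
def wpx(c,P):
    E=c["extrinsics"];f=200/np.tan(np.radians(c["fovy"]/2));p=(dock2w(Q["L"],P)-E[:3,3])@E[:3,:3]
    th=np.arctan2(np.hypot(p[:,0],p[:,1]),-p[:,2]);d=p[:,:2]/np.linalg.norm(p[:,:2],axis=1)[:,None]
    return np.c_[c["cx"]+f*th*d[:,0],c["cy"]-f*th*d[:,1]].astype(np.float32)
def samp(g,uv): return cv2.remap(g,uv[None,:,0].copy(),uv[None,:,1].copy(),cv2.INTER_LINEAR)[0]
def edge():
    c=eyes.calibration("wrist");g=eyes.grab_frame("wrist").astype(np.float32).mean(2)
    xs=np.arange(.0,.08,.0005);ys=np.arange(-.03,.0301,.004);o=[]
    for z in(.034,):
        for y in ys:
            v=samp(g,wpx(c,np.c_[xs,xs*0+y,xs*0+z]));dv=np.diff(cv2.GaussianBlur(v[None],(0,0),2)[0]);k=dv.argmin();o.append((xs[k],y))
    o=np.array(o);r=least_squares(lambda q:np.hypot(o[:,0]-q[0],o[:,1]-q[1])-.035,[.015,0],loss="soft_l1",f_scale=.001)
    print("edge",(o*1000).round(1).tolist());print("circle centre",r.x.round(4),"res",(r.fun*1000).round(1))
    # side-wall rims of tray at z=.036: profile across y at a few x
    for x in(.06,.09):
        yy=np.arange(-.062,.0621,.002);print("across",x,samp(g,wpx(c,np.c_[yy*0+x,yy,yy*0+.036])).round().astype(int).tolist())
E
python3 - <<'E'
from geo import *
st();edge()
E
```

```text
t 34.9 p [0.5429 0.2882 0.0446] F [-0.3  -0.39 -0.64] T [ 0.214  0.091 -0.013] w 0.895 ff 0.0 q [ 0.62  0.63  1.58 -0.57  1.27  0.71]
edge [[31.5, -30.0], [35.5, -26.0], [38.5, -22.0], [40.0, -18.0], [41.5, -14.0], [43.0, -10.0], [43.5, -6.0], [44.0, -2.0], [44.0, 2.0], [43.0, 6.0], [42.5, 10.0], [41.0, 14.0], [40.0, 18.0], [37.5, 22.0], [35.0, 26.0], [30.0, 30.0]]
circle centre [ 0.0096 -0.0004] res [ 1.8  1.4  1.   0.1 -0.4 -0.3 -0.7 -0.6 -0.6 -1.  -0.5 -0.5  0.5  0.8
  1.6  1.6]
across 0.06 [94, 119, 122, 104, 108, 135, 101, 85, 84, 84, 85, 80, 50, 48, 49, 49, 50, 49, 66, 68, 67, 67, 68, 67, 69, 66, 69, 64, 66, 67, 67, 66, 67, 65, 67, 66, 69, 68, 70, 73, 71, 71, 63, 54, 43, 43, 43, 43, 44, 43, 44, 95, 94, 94, 95, 97, 131, 136, 96, 119, 123, 152, 161]
across 0.09 [116, 95, 95, 95, 126, 138, 101, 89, 87, 87, 89, 89, 120, 121, 214, 218, 215, 220, 216, 219, 222, 220, 217, 218, 212, 172, 141, 139, 142, 139, 141, 140, 141, 171, 219, 222, 220, 137, 139, 136, 137, 137, 138, 138, 153, 137, 138, 135, 108, 99, 97, 96, 96, 97, 98, 99, 136, 137, 166, 162, 163, 161, 162]
```

send_rows --rot '[[0, 0, 0], [0, 0, 0], [0, 0, 0], [0, 0, 0], [0, 0, 0], [0, 0, 0], [0, 0, 0], [0, 0, 0]]' --delta_pos '[[-0.04, 0, 0], [0, 0, 0], [0, 0, 0], [0.01, -0.08, -0.12], [0.01, -0.08, -0.12], [0.02, -0.08, -0.12], [0, 0, 0], [0, 0, 0]]' --claw '[0.7, 0.7, 0.7, 0.7, 0.7, 0.7, 0.7, 0.7]'

```text
time_s: 35.62
ee_pos: [0.5431, 0.2821, 0.0357]
tcp_rot: [1.68, 2.014, -0.527]
contact_force: [0.5, -0.1, 0.0]
gripper_width: 0.848
finger_force: 0.3
```

send_rows --rot '[[0, 0, 0], [0, 0, 0], [0, 0, 0], [0, 0, 0], [0, 0, 0], [0, 0, 0], [0, 0, 0], [0, 0, 0]]' --delta_pos '[[0.01, -0.08, -0.12], [0.02, -0.08, -0.12], [0, 0, 0], [0, 0, 0], [0, 0, 0], [0, 0, 0], [0, 0, 0], [0, 0, 0]]' --claw '[0.7, 0.7, 0.7, 0.7, 0.7, 0.7, 0.7, 0.7]'

```text
time_s: 36.28
ee_pos: [0.5439, 0.2785, 0.0301]
tcp_rot: [1.68, 2.014, -0.526]
contact_force: [2.2, -0.8, -1.1]
gripper_width: 0.851
finger_force: 0.8
```

Run:
```python
from geo import *
st();plan(*overo("L",.018,0.001,.016,-35));edge()
```

```text
t 36.2833 p [0.5439 0.2785 0.0301] F [ 2.16 -0.8  -1.13] T [ 0.237 -0.188  0.212] w 0.851 ff 0.8 q [ 0.6   0.64  1.59 -0.58  1.24  0.71]
target [0.5443 0.2723 0.0217] delta_pos units [ 0.02 -0.25 -0.33] rot units [-0.001  0.001 -0.   ] min rows 0.3
edge [[31.5, -30.0], [35.0, -26.0], [37.5, -22.0], [39.0, -18.0], [40.5, -14.0], [41.5, -10.0], [42.0, -6.0], [42.5, -2.0], [42.5, 2.0], [42.0, 6.0], [41.5, 10.0], [40.0, 14.0], [38.5, 18.0], [36.5, 22.0], [34.0, 26.0], [29.5, 30.0]]
circle centre [ 0.0084 -0.0005] res [ 2.5  1.8  1.2  0.2 -0.2 -0.6 -1.  -0.9 -0.9 -0.8 -0.3 -0.3  0.3  0.9
  1.8  2. ]
across 0.06 [131, 94, 123, 63, 106, 136, 103, 84, 84, 83, 83, 84, 42, 47, 98, 98, 45, 44, 54, 64, 65, 66, 65, 64, 66, 65, 66, 63, 65, 65, 64, 65, 64, 65, 67, 64, 67, 65, 71, 70, 69, 70, 67, 54, 42, 41, 40, 97, 97, 41, 46, 94, 93, 93, 96, 96, 132, 136, 54, 83, 128, 162, 162]
across 0.09 [160, 160, 142, 96, 127, 137, 102, 87, 86, 85, 85, 88, 88, 87, 88, 95, 138, 218, 219, 217, 220, 223, 202, 136, 139, 140, 140, 140, 139, 139, 140, 140, 141, 138, 137, 140, 140, 138, 138, 136, 139, 138, 140, 138, 138, 139, 136, 98, 98, 97, 96, 97, 97, 96, 98, 99, 136, 138, 169, 164, 163, 165, 164]
```

send_rows --rot '[[0, 0, 0], [0, 0, 0], [0, 0, 0], [0, 0, 0], [0, 0, 0], [0, 0, 0], [0, 0, 0], [0, 0, 0]]' --delta_pos '[[0.02, -0.06, -0.08], [0.01, -0.06, -0.08], [0.01, -0.06, -0.08], [0.01, -0.05, -0.06], [0, 0, 0], [0, 0, 0], [0, 0, 0], [0, 0, 0]]' --claw '[0.7, 0.7, 0.7, 0.7, 0.7, 0.7, 0.7, 0.7]'

```text
time_s: 37.0
ee_pos: [0.5449, 0.2733, 0.0231]
tcp_rot: [1.68, 2.014, -0.526]
contact_force: [-1.4, 2.5, 6.2]
gripper_width: 0.852
finger_force: 6.2
```

Run:
```python
from geo import *
st();plan(*overo("L",.018,0.001,.016,-35))
```

```text
t 37.0 p [0.5449 0.2733 0.0231] F [-1.36  2.5   6.24] T [ 0.234  0.187 -0.159] w 0.852 ff 6.2 q [ 0.6   0.65  1.6  -0.59  1.23  0.72]
target [0.5443 0.2723 0.0217] delta_pos units [-0.03 -0.04 -0.05] rot units [-0.001  0.001  0.   ] min rows 0.1
```

send_rows --rot '[[0, 0, 0], [0, 0, 0], [0, 0, 0], [0, 0, 0], [0, 0, 0], [0, 0, 0], [0, 0, 0], [0, 0, 0]]' --delta_pos '[[0, 0, 0.05], [0, 0, 0], [0, 0, 0], [0, 0, 0], [0, 0, 0], [0, 0, 0], [0, 0, 0], [0, 0, 0]]' --claw '[0.7, 0.6, 0.5, 0.5, 0.5, 0.5, 0.5, 0.5]' --grip_force 40

```text
time_s: 37.67
ee_pos: [0.5452, 0.273, 0.0238]
tcp_rot: [1.68, 2.015, -0.525]
contact_force: [-0.4, 3.6, 1.2]
gripper_width: 0.804
finger_force: 44.0
```

Run:
```python
from geo import *
st();edge()
```

```text
t 37.6667 p [0.5452 0.273  0.0238] F [-0.37  3.62  1.16] T [ 0.574 -0.058  0.117] w 0.804 ff 44.0 q [ 0.6   0.65  1.6  -0.59  1.23  0.71]
edge [[30.5, -30.0], [34.0, -26.0], [36.5, -22.0], [38.0, -18.0], [39.5, -14.0], [40.5, -10.0], [41.0, -6.0], [41.0, -2.0], [41.5, 2.0], [39.0, 6.0], [36.5, 10.0], [34.5, 14.0], [34.0, 18.0], [35.0, 22.0], [30.5, 26.0], [29.0, 30.0]]
circle centre [ 0.0064 -0.0031] res [ 1.1  0.8  0.5 -0.1 -0.2 -0.2 -0.3 -0.4  0.5 -1.2 -2.2 -2.1 -0.2  3.1
  2.8  5.1]
across 0.06 [157, 159, 108, 54, 156, 218, 171, 84, 82, 83, 82, 81, 47, 41, 43, 97, 98, 42, 38, 62, 61, 63, 63, 63, 63, 62, 63, 60, 62, 63, 62, 61, 58, 59, 61, 58, 59, 59, 61, 59, 57, 56, 56, 53, 39, 55, 97, 73, 40, 38, 82, 92, 94, 93, 95, 96, 132, 135, 53, 91, 161, 160, 161]
across 0.09 [159, 159, 159, 127, 123, 137, 102, 85, 84, 85, 86, 85, 84, 86, 84, 85, 134, 144, 211, 220, 217, 222, 137, 136, 136, 138, 136, 138, 137, 137, 139, 138, 139, 135, 136, 138, 139, 139, 135, 139, 137, 138, 138, 137, 136, 136, 119, 97, 96, 96, 97, 97, 95, 98, 99, 98, 137, 220, 166, 163, 164, 163, 161]
```

Gripped (68 mm, 44 N). Now lift slightly and carry it forward.

send_rows --rot '[[0, 0, 0], [0, 0, 0], [0, 0, 0], [0, 0, 0], [0, 0, 0], [0, 0, 0], [0, 0, 0], [0, 0, 0]]' --delta_pos '[[-0.01, 0.05, 0.12], [-0.02, 0.1, 0.12], [-0.03, 0.15, 0.1], [-0.04, 0.24, 0.06], [-0.04, 0.24, 0], [-0.04, 0.24, 0], [-0.04, 0.24, 0], [0, 0, 0]]' --claw '[0.5, 0.5, 0.5, 0.5, 0.5, 0.5, 0.5, 0.5]'

```text
time_s: 38.38
ee_pos: [0.539, 0.3061, 0.0335]
tcp_rot: [1.679, 2.016, -0.525]
contact_force: [-0.2, 0.7, -7.2]
gripper_width: 0.808
finger_force: 50.1
```

Run:
```python
from geo import *
st();tray(xs=np.arange(.01,.2,.01))
```

```text
t 38.3833 p [0.539  0.3061 0.0335] F [-0.23  0.66 -7.15] T [0.989 0.128 0.015] w 0.808 ff 50.1 q [ 0.64  0.66  1.56 -0.57  1.27  0.73]
top -0.03 143/147 145/146 143/145 155/165 90/171 89/171 89/172 90/172 92/172 88/172 59/172 38/172 37/172 29/170 39/172 40/172 39/170 40/170 42/168
top 0 141/144 145/148 142/144 154/162 92/174 92/173 93/174 89/174 89/175 84/174 58/173 36/174 42/174 40/173 29/173 38/172 38/172 36/169 36/168
top 0.03 121/122 137/138 137/137 123/139 80/148 95/172 111/172 122/173 43/172 41/172 40/172 69/172 98/172 76/170 76/170 87/169 86/168 87/166 85/165
scene -0.03 130/120 162/154 181/171 162/153 112/106 25/18 43/38 105/101 102/109 105/101 110/103 110/101 106/106 106/101 107/105 104/99 106/107 106/101 106/103
scene 0 24/22 38/32 70/67 100/94 47/43 23/20 21/24 20/24 42/243 28/246 66/246 37/246 35/245 51/245 154/245 145/245 139/244 139/244 134/241
scene 0.03 56/53 46/41 54/52 53/47 51/45 51/44 48/47 84/161 128/238 136/245 75/244 62/245 41/244 51/244 54/244 42/245 48/244 58/244 112/242
```

It carries 7.2 N, confirming steel. Forward 40 mm more, then lower.

send_rows --rot '[[0, 0, 0], [0, 0, 0], [0, 0, 0], [0, 0, 0], [0, 0, 0], [0, 0, 0], [0, 0, 0], [0, 0, 0]]' --delta_pos '[[-0.05, 0.27, 0], [-0.05, 0.27, 0], [-0.05, 0.27, 0], [-0.05, 0.27, 0], [-0.05, 0.27, 0], [-0.05, 0.27, 0], [0, 0, -0.1], [0, 0, -0.1]]' --claw '[0.5, 0.5, 0.5, 0.5, 0.5, 0.5, 0.5, 0.5]'

```text
time_s: 39.15
ee_pos: [0.5322, 0.3455, 0.0289]
tcp_rot: [1.679, 2.015, -0.525]
contact_force: [0.7, -0.4, -7.6]
gripper_width: 0.803
finger_force: 50.1
```

send_rows --rot '[[0, 0, 0], [0, 0, 0], [0, 0, 0], [0, 0, 0], [0, 0, 0], [0, 0, 0], [0, 0, 0], [0, 0, 0]]' --delta_pos '[[0, 0, -0.06], [0, 0, -0.06], [0, 0, 0], [0, 0, 0], [0, 0, 0], [0, 0, 0], [0, 0, 0], [0, 0, 0]]' --claw '[0.5, 0.5, 0.5, 0.5, 0.5, 0.5, 0.5, 0.5]'

```text
time_s: 39.82
ee_pos: [0.5321, 0.3447, 0.026]
tcp_rot: [1.68, 2.014, -0.526]
contact_force: [0.1, 0.2, -6.0]
gripper_width: 0.803
finger_force: 50.1
```

Run:
```python
from geo import *
st()
```

```text
t 39.8167 p [0.5321 0.3447 0.026 ] F [ 0.09  0.16 -5.99] T [ 0.971  0.138 -0.06 ] w 0.803 ff 50.1 q [ 0.69  0.71  1.49 -0.54  1.31  0.75]
```

send_rows --rot '[[0, 0, 0], [0, 0, 0], [0, 0, 0], [0, 0, 0], [0, 0, 0], [0, 0, 0], [0, 0, 0], [0, 0, 0]]' --delta_pos '[[0, 0, -0.06], [0, 0, -0.06], [0, 0, -0.04], [0, 0, 0], [0, 0, 0], [0, 0, 0], [0, 0, 0], [0, 0, 0]]' --claw '[0.5, 0.5, 0.5, 0.5, 0.5, 0.5, 0.5, 0.5]'

```text
time_s: 40.48
ee_pos: [0.532, 0.3447, 0.0219]
tcp_rot: [1.68, 2.014, -0.526]
contact_force: [-1.1, 0.2, -5.8]
gripper_width: 0.801
finger_force: 50.2
```

send_rows --rot '[[0, 0, 0], [0, 0, 0], [0, 0, 0], [0, 0, 0], [0, 0, 0], [0, 0, 0], [0, 0, 0], [0, 0, 0]]' --delta_pos '[[0, 0, 0], [0, 0, 0], [0, 0, 0], [0, 0, 0], [-0.05, 0.29, 0.41], [-0.05, 0.29, 0.41], [-0.05, 0.29, 0.41], [-0.05, 0.29, 0.41]]' --claw '[0.72, 0.72, 0.72, 0.72, 0.72, 0.72, 0.72, 0.72]'

```text
time_s: 41.15
ee_pos: [0.5281, 0.3748, 0.0655]
tcp_rot: [1.68, 2.013, -0.523]
contact_force: [-0.1, 0.5, 0.6]
gripper_width: 0.857
finger_force: 0.0
```

send_rows --rot '[[0, 0, 0], [0, 0, 0], [0, 0, 0], [0, 0, 0], [0, 0, 0], [0, 0, 0], [0, 0, 0], [0, 0, 0]]' --delta_pos '[[0, 0, 0.8], [0, 0, 1], [0, 0, 1], [0, 0, 1], [0, 0, 1], [0, 0, 1], [0, 0, 1], [0, 0, 0.5]]' --claw '[0.72, 0.72, 0.1, 0.1, 0.1, 0.1, 0.1, 0.1]'

```text
time_s: 41.82
ee_pos: [0.5284, 0.3757, 0.2525]
tcp_rot: [1.681, 2.012, -0.514]
contact_force: [0.5, 1.1, 1.3]
gripper_width: 0.551
finger_force: 0.0
```

Run:
```python
from geo import *
st();tray()
plan(*target("L",back=.1));b=target("L",back=.1);plan(b[0]+[0,0,.09],b[1])
```

```text
t 41.8167 p [0.5284 0.3757 0.2525] F [0.5  1.09 1.26] T [0.245 0.039 0.052] w 0.551 ff 0.0 q [ 0.73  0.47  1.37 -0.51  1.63  0.61]
top -0.03 142/147 142/146 142/145 161/165 166/171 165/171 129/172 85/172 84/172 84/172 85/172 98/172 164/172 165/170 166/172 164/172 158/170 133/170 99/168
top 0 139/144 143/148 141/144 157/162 168/174 100/173 86/174 85/174 84/175 84/174 83/173 84/174 82/174 167/173 166/173 166/172 167/172 164/169 163/168
top 0.03 118/122 134/138 131/137 133/139 142/148 168/172 164/172 102/173 76/172 81/172 115/172 163/172 166/172 164/170 165/170 164/169 142/168 86/166 83/165
scene -0.03 125/120 159/154 174/171 157/153 116/106 22/18 43/38 106/101 107/109 104/101 109/103 106/101 108/106 105/101 109/105 105/99 108/107 102/101 103/103
scene 0 23/22 34/32 66/67 100/94 44/43 25/20 22/24 25/24 125/243 132/246 132/246 128/246 147/245 246/245 247/245 247/245 246/244 246/244 241/241
scene 0.03 55/53 44/41 51/52 52/47 49/45 50/44 48/47 83/161 124/238 130/245 127/244 131/245 127/244 208/244 246/244 246/245 234/244 140/244 134/242
target [0.5912 0.0216 0.1601] delta_pos units [  2.5  -14.17  -3.64] rot units [0.815 0.155 0.004] min rows 14.2
target [0.5912 0.0216 0.2501] delta_pos units [  2.5  -14.17  -0.04] rot units [0.815 0.155 0.004] min rows 14.2
```

The blank lies fully inside the tray (x≈60–130 mm). Go back and tip L's now-empty skip past 0.25 rad with the blank in its tray, then set it down.

send_rows --rot '[[0.051, 0.0097, 0], [0.051, 0.0097, 0], [0.051, 0.0097, 0], [0.051, 0.0097, 0], [0.051, 0.0097, 0], [0.051, 0.0097, 0], [0.051, 0.0097, 0], [0.051, 0.0097, 0]]' --delta_pos '[[0.156, -0.886, 0], [0.156, -0.886, 0], [0.156, -0.886, 0], [0.156, -0.886, 0], [0.156, -0.886, 0], [0.156, -0.886, 0], [0.156, -0.886, 0], [0.156, -0.886, 0]]' --claw '[0.1, 0.1, 0.1, 0.1, 0.1, 0.1, 0.1, 0.1]'

```text
time_s: 42.58
ee_pos: [0.5575, 0.1958, 0.2444]
tcp_rot: [-1.986, -2.384, -0.043]
contact_force: [-0.1, -0.6, -0.7]
gripper_width: 0.551
finger_force: 0.0
```

send_rows --rot '[[0.051, 0.0097, 0], [0.051, 0.0097, 0], [0.051, 0.0097, 0], [0.051, 0.0097, 0], [0.051, 0.0097, 0], [0.051, 0.0097, 0], [0.051, 0.0097, 0], [0.051, 0.0097, 0]]' --delta_pos '[[0.156, -0.886, 0], [0.156, -0.886, 0], [0.156, -0.886, 0], [0.156, -0.886, 0], [0.156, -0.886, 0], [0.156, -0.886, 0], [0.156, -0.886, 0], [0.156, -0.886, 0]]' --claw '[0.1, 0.1, 0.1, 0.1, 0.1, 0.1, 0.1, 0.1]'

```text
time_s: 43.25
ee_pos: [0.589, 0.0183, 0.2444]
tcp_rot: [-1.624, -1.949, -0.585]
contact_force: [1.1, 0.2, 0.5]
gripper_width: 0.554
finger_force: 0.0
```

Run:
```python
from geo import *
st();b=plan(*target("L",back=.1));plan(*target("L"),*b)
```

```text
t 43.25 p [0.589  0.0183 0.2444] F [1.06 0.25 0.49] T [-0.305 -0.081 -0.   ] w 0.554 ff 0.0 q [-0.36  0.32  1.62  0.58  1.61 -0.65]
target [0.5912 0.0216 0.1601] delta_pos units [ 0.09  0.13 -3.37] rot units [-0.    -0.005 -0.002] min rows 3.4
target [0.5796 0.0848 0.0835] delta_pos units [-0.46  2.53 -3.06] rot units [0. 0. 0.] min rows 3.1
```

send_rows --rot '[[0, -0.005, -0.002], [0, 0, 0], [0, 0, 0], [0, 0, 0], [0, 0, 0], [0, 0, 0], [0, 0, 0], [0, 0, 0]]' --delta_pos '[[0.03, 0.03, -0.84], [0.02, 0.03, -0.84], [0.02, 0.03, -0.84], [0.02, 0.03, -0.84], [-0.05, 0.26, -0.31], [-0.05, 0.26, -0.31], [-0.05, 0.26, -0.31], [-0.05, 0.26, -0.31]]' --claw '[0.1, 0.1, 0.1, 0.1, 0.1, 0.1, 0.1, 0.1]'

```text
time_s: 43.92
ee_pos: [0.5868, 0.0494, 0.1304]
tcp_rot: [-1.629, -1.958, -0.592]
contact_force: [-0.8, 0.2, -0.2]
gripper_width: 0.551
finger_force: 0.0
```

send_rows --rot '[[0, 0, 0], [0, 0, 0], [0, 0, 0], [0, 0, 0], [0, 0, 0], [0, 0, 0], [0, 0, 0], [0, 0, 0]]' --delta_pos '[[-0.05, 0.26, -0.31], [-0.05, 0.26, -0.31], [-0.05, 0.26, -0.31], [-0.04, 0.25, -0.31], [-0.04, 0.25, -0.3], [-0.03, 0.21, -0.26], [0, 0, 0], [0, 0, 0]]' --claw '[0.1, 0.1, 0.1, 0.1, 0.1, 0.1, 0.1, 0.1]' --grip_force 50

```text
time_s: 44.58
ee_pos: [0.5797, 0.086, 0.0847]
tcp_rot: [-1.629, -1.956, -0.59]
contact_force: [0.4, 0.4, 0.2]
gripper_width: 0.553
finger_force: 0.0
```

Run:
```python
from geo import *
st();plan(*target("L"))
```

```text
t 44.5833 p [0.5797 0.086  0.0847] F [0.43 0.42 0.24] T [-0.322 -0.016 -0.003] w 0.553 ff 0.0 q [-0.27  0.49  1.74  0.64  1.32 -0.74]
target [0.5796 0.0848 0.0835] delta_pos units [-0.   -0.05 -0.05] rot units [ 0.002  0.001 -0.   ] min rows 0.1
```

send_rows --rot '[[0.002, 0, 0], [0, 0, 0], [0, 0, 0], [0, 0, 0], [0, 0, 0], [0, 0, 0], [0, 0, 0], [0, 0, 0]]' --delta_pos '[[0, -0.04, -0.04], [0, 0, 0], [0, 0, 0], [0, 0, 0], [0, 0, 0], [0, 0, 0], [0, 0, 0], [0, 0, 0]]' --claw '[0.1, -1, -1, -1, -1, -1, -1, -1]'

```text
time_s: 45.25
ee_pos: [0.5793, 0.0836, 0.0848]
tcp_rot: [-1.627, -1.955, -0.591]
contact_force: [-4.0, -3.1, 3.0]
gripper_width: 0.201
finger_force: 50.3
```

send_rows --rot '[[-0.0235, -0.004, 0], [-0.0235, -0.004, 0], [-0.0235, -0.004, 0], [-0.0235, -0.004, 0], [-0.0235, -0.004, 0], [-0.0235, -0.004, 0], [-0.0235, -0.004, 0], [-0.0235, -0.004, 0]]' --delta_pos '[[-0.01, 0.04, 0.25], [-0.01, 0.05, 0.25], [-0.01, 0.06, 0.25], [-0.02, 0.07, 0.25], [-0.02, 0.08, 0.24], [-0.02, 0.09, 0.24], [-0.02, 0.1, 0.24], [-0.02, 0.11, 0.23]]' --claw '[-1, -1, -1, -1, -1, -1, -1, -1]'

```text
time_s: 45.92
ee_pos: [0.5763, 0.0995, 0.1334]
tcp_rot: [-1.802, -2.161, -0.359]
contact_force: [-2.0, 0.4, -1.3]
gripper_width: 0.204
finger_force: 49.8
```

send_rows --rot '[[-0.0235, -0.004, 0], [-0.0235, -0.004, 0], [0, 0, 0], [0, 0, 0], [0, 0, 0], [0, 0, 0], [0, 0, 0], [0, 0, 0]]' --delta_pos '[[-0.02, 0.12, 0.23], [-0.02, 0.12, 0.22], [0, 0, 0], [0, 0, 0], [0, 0, 0], [0, 0, 0], [0, 0, 0], [0, 0, 0]]' --claw '[-1, -1, -1, -1, -1, -1, -1, -1]'

```text
time_s: 46.58
ee_pos: [0.5753, 0.1052, 0.1438]
tcp_rot: [-1.842, -2.208, -0.296]
contact_force: [-4.9, -1.2, 1.5]
gripper_width: 0.197
finger_force: 50.4
```

Run:
```python
from geo import *
st();avg("L",3)
s=env.sense();a=(s["ee_pos"],Ro.from_rotvec(s["tcp_rot"]))
for t in [.3,.2,.1,0]:
    b=target("L",tip=t);print(t,((b[0]-a[0])/.025).round(3),((b[1]*a[1].inv()).as_rotvec()/(np.pi/2)).round(4));a=b
g=eyes.grab_frame("scene").astype(int).mean(2);j=cv2.imread("pics/scene0.png").mean(2)
E=proj("scene",dock2w(Q["L"],Ro.from_euler("y",.37).apply([(-.176,-.05,.079),(-.176,.05,.079)])+[0,0,.055]));print("eave pred",E.round(0))
for u,v in E.round().astype(int): print([int(g[v+k,u+4]) for k in range(-6,8,2)])
```

```text
t 46.5833 p [0.5753 0.1052 0.1438] F [-4.9  -1.21  1.55] T [-0.01   0.409  0.171] w 0.197 ff 50.4 q [-0.09  0.28  1.78  0.33  1.2  -0.41]
F [-4.5  -1.93  1.6 ] sd [0.28 0.51 0.1  0.04 0.05 0.01] tau [(0, 0.06), (0.1, 0.12), (0.15, 0.14), (0.175, 0.15), (0.2, 0.17)] tip 0.366
0.3 [ 0.055 -0.19  -0.474] [ 0.0477  0.0059 -0.0001]
0.2 [ 0.05  -0.273 -0.625] [0.0626 0.0115 0.    ]
0.1 [ 0.038 -0.21  -0.65 ] [ 0.0626  0.0115 -0.    ]
0 [ 0.027 -0.145 -0.668] [ 0.0626  0.0115 -0.    ]
eave pred [[374. 196.]
 [362. 170.]]
[247, 247, 247, 226, 79, 17, 18]
[165, 166, 178, 233, 245, 244, 238]
```

send_rows --rot '[[0.0155, 0.0025, 0], [0.0155, 0.0025, 0], [0.0155, 0.0025, 0], [0.0155, 0.0025, 0], [0.0155, 0.0025, 0], [0.0155, 0.0025, 0], [0.0155, 0.0025, 0], [0.0155, 0.0025, 0]]' --delta_pos '[[0.015, -0.075, -0.15], [0.015, -0.07, -0.15], [0.015, -0.07, -0.15], [0.015, -0.065, -0.155], [0.01, -0.065, -0.155], [0.01, -0.06, -0.16], [0.01, -0.06, -0.16], [0.01, -0.055, -0.16]]' --claw '[-1, -1, -1, -1, -1, -1, -1, -1]'

```text
time_s: 47.45
ee_pos: [0.5779, 0.091, 0.113]
tcp_rot: [-1.732, -2.08, -0.459]
contact_force: [-5.1, -6.6, 3.3]
gripper_width: 0.202
finger_force: 50.9
```

send_rows --rot '[[0.0155, 0.0025, 0], [0.0155, 0.0025, 0], [0.0155, 0.0025, 0], [0.0155, 0.0025, 0], [0.0155, 0.0025, 0], [0.0155, 0.0025, 0], [0.0155, 0.0025, 0], [0, 0, 0]]' --delta_pos '[[0.01, -0.055, -0.16], [0.01, -0.05, -0.16], [0.01, -0.05, -0.16], [0.01, -0.05, -0.16], [0.01, -0.045, -0.16], [0.01, -0.04, -0.16], [0.01, -0.04, -0.15], [0, 0, 0]]' --claw '[-1, -1, -1, -1, -1, -1, -1, -1]'

```text
time_s: 48.12
ee_pos: [0.5793, 0.0836, 0.0849]
tcp_rot: [-1.629, -1.956, -0.592]
contact_force: [-5.9, -1.1, 3.3]
gripper_width: 0.203
finger_force: 50.6
```

Run:
```python
from geo import *
st();plan(*target("L"));avg("L",2)
```

```text
t 48.1167 p [0.5793 0.0836 0.0849] F [-5.94 -1.12  3.31] T [-0.183  0.749  0.591] w 0.203 ff 50.6 q [-0.27  0.49  1.74  0.64  1.32 -0.75]
target [0.5796 0.0848 0.0835] delta_pos units [ 0.01  0.05 -0.06] rot units [0.002 0.002 0.   ] min rows 0.1
F [-6.01 -1.72  2.76] sd [0.06 0.6  0.54 0.05 0.01 0.02] tau [(0, -0.23), (0.1, -0.36), (0.15, -0.43), (0.175, -0.46), (0.2, -0.49)] tip -0.001
```

On the rest, same height as before. Release and withdraw.

send_rows --rot '[[0, 0, 0], [0, 0, 0], [0, 0, 0], [0, 0, 0], [0, 0, 0], [0, 0, 0], [0, 0, 0], [0, 0, 0]]' --delta_pos '[[0, 0, 0], [0, 0, 0], [0, 0, 0], [0, 0, 0], [0.06, -0.34, 0.42], [0.06, -0.34, 0.42], [0.06, -0.34, 0.42], [0.06, -0.34, 0.42]]' --claw '[0.1, 0.1, 0.1, 0.1, 0.1, 0.1, 0.1, 0.1]'

```text
time_s: 48.88
ee_pos: [0.5872, 0.0489, 0.1295]
tcp_rot: [-1.632, -1.961, -0.596]
contact_force: [0.1, -0.3, -0.4]
gripper_width: 0.552
finger_force: 0.0
```

send_rows --rot '[[0, 0, 0], [0, 0, 0], [0, 0, 0], [0, 0, 0], [0, 0, 0], [0, 0, 0], [0, 0, 0], [0, 0, 0]]' --delta_pos '[[0.06, -0.34, 0.42], [0.06, -0.34, 0.42], [0, -0.2, 0.8], [0, 0, 1], [0, 0, 1], [0, 0, 1], [0, 0, 0.5], [0, 0, 0]]' --claw '[0.1, 0.1, 0.1, 0.1, 0.1, 0.1, 0.1, 0.1]'

```text
time_s: 49.55
ee_pos: [0.5913, 0.0272, 0.2606]
tcp_rot: [-1.633, -1.966, -0.6]
contact_force: [0.8, -0.4, -0.6]
gripper_width: 0.55
finger_force: 0.0
```

Run:
```python
from geo import *
st();tray();tray("R")
g=eyes.grab_frame("scene").astype(int).mean(2);j=cv2.imread("pics/scene0.png").mean(2)
for S in Q:  # skip eave edges vs start
    for y in(-.03,.03):
        u,v=proj("scene",dock2w(Q[S],(-.176,y,.134)))[0].round().astype(int);print(S,[(int(g[v,u+k]),int(j[v,u+k])) for k in range(-6,7,2)])
for n,(u,v,w,h) in {"vise":(230,272,105,52),"mag":(405,125,55,58),"jar":(222,150,26,28)}.items():
    print(n,cv2.phaseCorrelate(j[v:v+h,u:u+w].copy(),g[v:v+h,u:u+w].astype(float)))
```

```text
t 49.55 p [0.5913 0.0272 0.2606] F [ 0.78 -0.41 -0.6 ] T [-0.299 -0.068 -0.017] w 0.55 ff 0.0 q [-0.35  0.29  1.62  0.59  1.6  -0.63]
top -0.03 173/147 174/146 174/145 197/165 203/171 203/171 159/172 105/172 105/172 105/172 105/172 121/172 200/172 202/170 204/172 202/172 203/170 200/170 200/168
top 0 171/144 176/148 172/144 194/162 206/174 125/173 106/174 106/174 105/175 105/174 105/173 103/174 104/174 205/173 204/173 204/172 204/172 202/169 200/168
top 0.03 146/122 165/138 164/137 163/139 176/148 206/172 202/172 126/173 94/172 100/172 144/172 201/172 205/172 202/170 202/170 201/169 200/168 199/166 199/165
scene -0.03 129/120 162/154 182/171 162/153 119/106 25/18 43/38 108/101 113/109 108/101 110/103 108/101 110/106 109/101 114/105 108/99 112/107 107/101 111/103
scene 0 19/22 39/32 70/67 101/94 48/43 24/20 25/24 25/24 129/243 132/246 135/246 136/246 151/245 248/245 249/245 249/245 249/244 248/244 247/241
scene 0.03 55/53 48/41 54/52 53/47 51/45 51/44 47/47 87/161 131/238 134/245 134/244 137/245 133/244 214/244 248/244 248/245 248/244 247/244 247/242
top -0.03 51/143 50/139 57/139 100
[... 726 characters left out ...]
ene 0.03 117/107 191/180 184/173 169/161 143/136 21/17 36/33 110/102 113/104 110/102 128/117 118/112 119/108 113/107 133/125 127/114 119/107 116/109 111/100
L [(77, 155), (74, 144), (76, 142), (190, 205), (248, 247), (249, 248), (249, 247)]
L [(81, 73), (81, 75), (84, 78), (180, 171), (249, 245), (251, 248), (251, 248)]
R [(253, 252), (253, 252), (250, 247), (186, 174), (172, 157), (169, 158), (170, 159)]
R [(252, 249), (251, 249), (247, 243), (163, 156), (138, 134), (144, 136), (160, 154)]
vise ((-0.11113834366778264, 0.4783970216478295), 0.7000864907231789)
mag ((0.06576564442226385, 0.12785434258746164), 0.889821867864871)
jar ((0.5174688066575737, 1.0490401273333667), 0.3668861345996727)
```

```bash
python3 -c "
from rig import env
print(env.sign_off())"
```

```text
the job is handed in; nothing more can be done
None
```

The job is handed in: the steel blank (7.2 N when lifted) lies in its own tray, on the robot's left, but it caught on the tray's near wall when the skip was first tipped, so I gripped it and set it in the tray. I then tipped that emptied skip again to about 0.37 rad, lowered it gently onto its rest and let go. In the last images the other tray was clear where visible, both skips looked level, and the vise and magnetic base showed no movement. The jar's image match was weak (about 1 pixel); the hand-in returned no verdict.

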